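Post the spent battery packs into the returns cabinet and book them in

TASK

Book the spent battery packs in: lift the clear dust cover of the key panel right up, press the white key and then the blue key, and push every red-banded pack that lies on the bench through the yellow sprung flap so that it drops into the returns cabinet and the flap shuts behind it. Only when all of them are in, press the green key, then lower the cover fully shut again. Press one key at a time and never the red one, and leave the green-banded pack, the spray can and the screwdriver where they are.

Things in the scene. Friction and masses are not known exactly. Their poses are not given: they have to be found in the camera images.
- spent1: Slide-on cordless-tool battery pack, 120 (its x) x 60 (its y) x 48 mm high (shell 60 mm wide and 40 mm high, then an 8 mm rail block 94 x 46 mm), about 0.4 kg, smooth black plastic, with a wide RED band round it: a spent pack, to be posted. Origin at the centre of its underside, z up through its top. Starts lying on the bench; may be absent (None).
- spent2: Slide-on cordless-tool battery pack, 120 (its x) x 60 (its y) x 48 mm high (shell 60 mm wide and 40 mm high, then an 8 mm rail block 94 x 46 mm), about 0.4 kg, smooth black plastic, with a wide RED band round it: a spent pack, to be posted. Origin at the centre of its underside, z up through its top. Starts lying on the bench; may be absent (None).
- spent3: Slide-on cordless-tool battery pack, 120 (its x) x 60 (its y) x 48 mm high (shell 60 mm wide and 40 mm high, then an 8 mm rail block 94 x 46 mm), about 0.4 kg, smooth black plastic, with a wide RED band round it: a spent pack, to be posted. Origin at the centre of its underside, z up through its top. Starts lying on the bench; may be absent (None).
- spent4: Slide-on cordless-tool battery pack, 120 (its x) x 60 (its y) x 48 mm high (shell 60 mm wide and 40 mm high, then an 8 mm rail block 94 x 46 mm), about 0.4 kg, smooth black plastic, with a wide RED band round it: a spent pack, to be posted. Origin at the centre of its underside, z up through its top. Starts lying on the bench; may be absent (None).
- charged: Slide-on cordless-tool battery pack, 120 (its x) x 60 (its y) x 48 mm high (shell 60 mm wide and 40 mm high, then an 8 mm rail block 94 x 46 mm), about 0.4 kg, smooth black plastic, with a wide GREEN band: a charged pack, which stays on the bench. Origin at the centre of its underside.
- cabinet: Grey sheet-steel returns cabinet fixed on the bench: 300 mm wide (its y), 400 mm deep (its x, 0 to 400 mm), 314 mm high, clear window in the roof. Origin on the bench below the flap, in the plane of the front face; x points level into the cabinet, z up. Opening: 110 mm wide (y -55 to 55 mm), 80 mm high, its lower edge level with the sill.
- sill (a point): Centre of the top of the level white plastic sill, 220 mm above the bench, 65 mm in front of the cabinet's face; axes as the cabinet's. The sill reaches from the face 130 mm outwards and is 184 mm wide between two steel cheeks 10 mm high; below it is a solid apron. A pack fits lengthwise on it in front of the shut flap.
- lip (a point): Inner end of the sill, in the plane of the face, middle of the opening, 220 mm above the bench. From here a slippery ramp falls away inside at 45 degrees for 50 mm, then comes a drop to a slippery floor that falls to the back: a pack pushed lengthwise along the sill tips in and slides down by itself once its middle is about 20 to 30 mm past the lip; the gripper stays outside.
- flap (a joint): Yellow plastic flap filling the opening (104 mm wide, 76 mm high, 4 mm thick), hinged along its top edge 300 mm above the bench; swings inwards only. Angle in rad: 0 shut, 1.45 fully open; a light spring (under 2 N at its lower edge) snaps it shut.
- panel: Grey booking-in key panel fixed on the bench, 120 (its x) x 260 (its y) x 40 mm high; origin at the centre of its underside, -x is its front, which faces the robot. Four round push buttons in a row along y, 54 mm apart; seen from the front, left to right: red (cancel), white (wake), blue (return), green (accept). A clear dust cover lies over them.
- cover (a joint): Clear plastic dust cover of the key panel, 116 x 256 x 4 mm with a 22 mm skirt, hinged along the panel's rear edge 66 mm above the bench (point cover_hinge). Angle in rad: 0 shut (level), grows as its front edge is lifted up and back, 1.57 upright, 2.0 fully open; its stiff hinge holds it wherever it is left, moving it takes about 2 to 3 N at the tab.
- cover_tab (a point): Middle of the part to hold of the orange lift tab (16 mm wide along the panel's y, 8 mm thick, 42 mm long) which sticks out forwards from the middle of the cover's front edge; 144 mm from the hinge axis and 26 mm in front of the cover's edge. When the cover is shut the tab lies level 66 mm above the bench.
- cover_hinge (a point): Middle of the cover's hinge axis, which runs along the panel's y; axes as the panel's.
- key_white_top (a point): White wake button: centre of its top face, 58 mm above the bench when up. Round, 32 mm across, in an aluminium collar 48 mm across and 12 mm high.
- key_white (a joint): White wake button's travel in m: 0 up, 0.006 fully down (5 N), presses straight down and springs back; it registers at 0.004.
- key_blue_top (a point): Blue return button: centre of its top face, 58 mm above the bench when up. Round, 32 mm across, in an aluminium collar 48 mm across and 12 mm high.
- key_blue (a joint): Blue return button's travel in m: 0 up, 0.006 fully down (5 N), presses straight down and springs back; it registers at 0.004.
- key_green_top (a point): Green accept button: centre of its top face, 58 mm above the bench when up. Round, 32 mm across, in an aluminium collar 48 mm across and 12 mm high.
- key_green (a joint): Green accept button's travel in m: 0 up, 0.006 fully down (5 N), presses straight down and springs back; it registers at 0.004.
- key_red_top (a point): Red cancel button: centre of its top face, 58 mm above the bench when up. Round, 32 mm across, in an aluminium collar 48 mm across and 12 mm high.
- key_red (a joint): Red cancel button's travel in m: 0 up, 0.006 fully down (5 N), presses straight down and springs back; it registers at 0.004.
- spray_can: White and blue spray can standing on the bench, 62 mm across, 190 mm high; origin at the centre of its underside. Not part of the job.
- screwdriver: Screwdriver 220 mm long lying on the bench. Not part of the job.
Not all that is in view belongs to the job. Leave any turquoise look-alike of the charged alone.

How it is judged:
On the way, in this order (a step that is already met when the one before it is completed fails the run):
1. the panel's cover is lifted up (at least 1.4 rad) (value of joint cover above 1.4 rad), for 0.2 s.
2. the white key is pressed (value of joint key_white above 0.004 m and value of joint each of key_blue, key_green, key_red below 0.002 m), for 0.05 s.
3. the blue key is pressed (value of joint key_blue above 0.004 m and value of joint each of key_white, key_green, key_red below 0.002 m), for 0.05 s.
4. all spent packs are inside the cabinet and its flap is shut behind them (x of spent1 in the frame of cabinet between 0.03 and 0.39 m and y of spent1 in the frame of cabinet between -0.14 and 0.14 m and z of each of spent1, spent2, spent3, spent4 in the frame of cabinet below 0.18 m and x of spent2 in the frame of cabinet between 0.03 and 0.39 m and y of spent2 in the frame of cabinet between -0.14 and 0.14 m and x of spent3 in the frame of cabinet between 0.03 and 0.39 m and y of spent3 in the frame of cabinet between -0.14 and 0.14 m and x of spent4 in the frame of cabinet between 0.03 and 0.39 m and y of spent4 in the frame of cabinet between -0.14 and 0.14 m and value of joint flap below 0.08 rad), for 0.3 s.
5. the green key is pressed (value of joint key_green above 0.004 m and value of joint each of key_white, key_blue, key_red below 0.002 m), for 0.05 s.
6. the cover is shut again (value of joint cover below 0.06 rad), for 0.2 s.
At the end, for the whole second after the job is handed in: Every spent pack lies at rest inside the cabinet (30 to 390 mm behind the face, within 140 mm of its middle line, lower than 180 mm above the bench), the flap is shut (under 0.08 rad), the cover is shut (under 0.06 rad), all keys are up, the charged pack lies on the bench and the spray can stands (all of step 4 and value of joint cover below 0.06 rad and value of joint each of key_white, key_blue, key_green, key_red below 0.002 m and linear speed of each of spent1, spent2, spent3, spent4 below 0.03 m/s and height (world z) of charged below 0.02 m and angle between spray_can's own z axis and vertical below 0.1 rad); the robot touches nothing.
It fails at once if the red key is pressed (over 3 mm) (value of joint key_red above 0.003 m).
It fails at once if two keys are pressed at once (both over 3 mm) (value of joint each of key_white, key_blue above 0.003 m or value of joint each of key_white, key_green above 0.003 m or value of joint each of key_white, key_red above 0.003 m or value of joint each of key_blue, key_green above 0.003 m or value of joint each of key_blue, key_red above 0.003 m or value of joint each of key_green, key_red above 0.003 m).
It fails at once if the green key is pressed while a spent pack is still outside the cabinet (value of joint key_green above 0.003 m and (x of any of spent1, spent2, spent3, spent4 in the frame of cabinet below 0.02 m or z of any of spent1, spent2, spent3, spent4 in the frame of cabinet above 0.19 m or y of any of spent1, spent2, spent3, spent4 in the frame of cabinet above 0.15 m or y of any of spent1, spent2, spent3, spent4 in the frame of cabinet below -0.15 m)).
It fails at once if the charged pack is lifted (over 30 mm) or moved more than 70 mm (height (world z) of charged above 0.03 m or distance of charged from where it was at the start of the episode above 0.07 m).
It fails at once if the spray can or the screwdriver is moved more than 50 mm (distance of any of spray_can, screwdriver from where it was at the start of the episode above 0.05 m).
Of spent1, spent2, spent3, spent4 only 2 to 3 are there at a start; the rules pass over those that are not, and their reading is None.
At some moment in a run one of spent1, spent2, spent3, spent4 may be knocked a few centimetres aside while the robot is not near it.
It also fails if it takes over 210 s, if anything falls off the work surface, if the arm or the gripper's body presses on something with over 40 N, if the wrist force passes 120 N, or if a joint passes its speed limit or range.

ROBOT

A 7-joint arm with a two-finger parallel gripper is mounted at the origin on the work surface. World frame = base frame: x ahead of the robot, y to its left, z up, the work surface at z = 0. Lengths are in m, angles in rad, forces in N, time in s.
With the tool pointing down it reaches from about 0.4 to 0.85 m from the base axis. Payload 10.4 kg.
Tool frame: the origin (TCP) lies between the finger pads; the fingertips stand 22 mm ahead of it and the grasp point (between the pads) lies 3 mm ahead of it (r.nose_length is the distance from the TCP to the fingertips, in m); z points along the fingers, y is the line along which they close (so a half turn about z gives the same grasp; the last joint's range is limited). The gripper opens to 87 mm and grips with 3 to 60 N. Pads are 19 mm wide; open, the fingers measure 117 mm over their backs; the gripper's body (75 mm by 190 mm) begins 51 mm behind the grasp point.
Start: joints at [-0.023, 0.332, -0.065, 1.46, 0.022, 1.35, -0.088], TCP at [0.625, 0, 0.245] pointing down, gripper open.
Joint ranges: [-2.6, 2.6], [-0.5, 2.12], [-1.47, 1.34], [0.16, 2.42], [-1.27, 4.41], [0.06, 2.06], [-2.6, 2.6]. Speed limits (rad/s): [2.22, 2.22, 2.79, 2.79, 3.14, 3.14, 3.14].

INTERFACE

Orientations are given as a unit quaternion [x, y, z, w].
In Python, from bench import readout, cams, r gives the robot as it stands. The module is installed in compiled form; this text tells all that it offers.
- The arm moves only by the tool step_arm, never from a script. Its argument "deltas" is a list that holds one entry, the list of rows, each a list of 7 numbers: the turn, a rotation vector about the tool's x, y, z in rad, then the shift along the tool's x, y, z in m, then the opening in per cent of the stroke, from 0 (shut) to 100 (fully open). A call has 1 to 20 rows; each row is the pose to reach, as a shift and turn from the pose commanded when the call began, along the tool's axes at that moment; what a row does not reach only later rows make up. A row lasts 1/8 s, in which the tool goes at most 62.5 mm and 10.7 degrees, less where a joint would pass 70% of its speed; a pose out of reach is approached as far as the arm can. A call with a gripper value outside its range is refused whole. The fingers move at their own pace and stop on an object; "squeeze" is the grip in N (left out, the last holds). Time passes only in rows, so rows that repeat a pose let the fingers close. It gives the time, the measured TCP pose, the force, the opening and the grip force at its end, in the units of the state.
- readout.read_state(): the state, without advancing time (a new reading comes with each control period).
- cams.camera(name): name is "scene" or "side" or "wrist"; returns a dict with "img" (400x640x3 uint8, red, green, blue), "fx", "fy", "cx", "cy" (pixels), "origin" and "rotation" of the camera in the world; the wrist camera has in their place "T_tool_cam" (4x4, takes a point from camera to tool coordinates, whose origin is the TCP and whose axes are the flange's). Camera axes: x right, y up, looking along -z (the intrinsics and any distortion apply to the point x, -y, -z); pixel columns grow to the right and rows downward; lengths in m; the calibration is good to about 2 mm. The wrist camera is an equidistant fisheye: a pixel r from the principal point sees the ray r / f radians off the axis. A picture is of the moment at which its call begins: read the wrist's pose just before it. There is no depth.
- r.close_job(): hands the job in; it is judged then, once.
The state is a dict: "time": time; "joint_positions": joint angles; "joint_vel": joint speeds; "joint_torque": joint torques, N m; "ee_pos": TCP position; "eef_rot": TCP orientation; "ft_force": force on the tool from outside, world axes, zero at the start; "torque": the same for the moment, N m; "width": finger opening in m; "grip_force": force on a finger pad.
Only numpy, scipy, OpenCV 4.12 (cv2) and the standard library are available. Lean on these libraries where they do the work, as an engineer would, in place of code of your own. Each camera call takes 0.05 s, during which the arm holds its last target. There are 200 camera calls.

## Working session

There is one attempt and no reset: what is moved stays moved. The work goes in short steps, Python scripts to look and compute and a tool call to move; the robot and the scene stay as the last step left them, time stands still between calls to the robot, and variables do not carry over. Pictures are saved under pics/ and viewed, at most 14 in all, crops included, and the job is handed in when it is done.

Besides the shell and the picture viewer there is one more tool, called after "Call:" as name(argument=value, ...) on one line, values as JSON. step_arm: Moves the arm, as the interface text tells. Its arguments: {"type":"object","properties":{"deltas":{"type":"array"},"squeeze":{"type":"number"}},"required":["deltas"]}

```bash
mkdir -p pics; cat > h.py <<'E'
import numpy as np, cv2
from bench import readout, cams, r
from scipy.spatial.transform import Rotation as R
def snap(n,f):
    s=readout.read_state(); c=cams.camera(n); cv2.imwrite('pics/'+f,c['img'][:,:,::-1]); return s,c
def ray(c,u,v,s=None):
    if 'T_tool_cam' in c:
        x,y=(u-c['cx'])/c['fx'],(v-c['cy'])/c['fy']; t=np.hypot(x,y)
        d=np.array([x,y,0])*(np.sin(t)/max(t,1e-9)); d[2]=np.cos(t); d=d*[1,-1,-1]
        T=np.array(c['T_tool_cam']); Rt=R.from_quat(s['eef_rot']).as_matrix()
        return Rt@T[:3,3]+s['ee_pos'], Rt@T[:3,:3]@d
    d=np.array([(u-c['cx'])/c['fx'],-(v-c['cy'])/c['fy'],-1])
    return np.array(c['origin']),np.array(c['rotation'])@d
def onz(c,u,v,z,s=None):
    o,d=ray(c,u,v,s); return o+d*(z-o[2])/d[2]
def proj(c,p,s=None):
    p=np.array(p,float)
    if 'T_tool_cam' in c:
        T=np.array(c['T_tool_cam']); q=R.from_quat(s['eef_rot']).as_matrix().T@(p-s['ee_pos']); q=T[:3,:3].T@(q-T[:3,3])*[1,-1,-1]
        n=np.hypot(q[0],q[1]); t=np.arctan2(n,q[2]); k=t/max(n,1e-9); return c['cx']+c['fx']*q[0]*k, c['cy']+c['fy']*q[1]*k
    q=np.array(c['rotation']).T@(p-c['origin'])*[1,-1,-1]
    return c['cx']+c['fx']*q[0]/q[2], c['cy']+c['fy']*q[1]/q[2]
E
python3 - <<'E'
from h import *
for n in('scene','side','wrist'):
    s,c=snap(n,n+'0.png'); print(n,{k:np.round(v,3).tolist() for k,v in c.items() if k!='img'})
print(s)
E
```

```text
scene {'fx': 506.909, 'fy': 506.909, 'cx': 319.589, 'cy': 204.745, 'origin': [1.368, 0.609, 1.044], 'rotation': [0.199, 0.373, 0.804, 0.417]}
side {'fx': 482.113, 'fy': 482.113, 'cx': 318.048, 'cy': 201.964, 'origin': [0.38, 1.166, 0.871], 'rotation': [-0.036, 0.49, 0.87, -0.045]}
wrist {'fx': 309.707, 'fy': 309.707, 'cx': 324.119, 'cy': 198.485, 'T_tool_cam': [[0.001, 0.953, 0.303, 0.083], [1.0, -0.0, -0.0, 0.001], [-0.0, 0.303, -0.953, -0.14], [0.0, 0.0, 0.0, 1.0]]}
{'time': 0.1, 'joint_positions': array([-0.02259662,  0.33277743, -0.06469025,  1.46085234,  0.02161013,
        1.34987292, -0.08848995]), 'joint_vel': array([-0.0003202 , -0.00127152, -0.00164195, -0.00154112, -0.00172161,
       -0.00205816,  0.00046135]), 'joint_torque': array([ 3.16136166e-04, -6.24538064e+01,  2.38312193e-02, -3.90717781e+01,
       -6.15657773e-02,  3.65302863e-02,  4.60620026e-05]), 'ee_pos': array([ 6.24692498e-01, -1.25924630e-05,  2.43855348e-01]), 'eef_rot': array([ 7.07100009e-01,  7.07113292e-01, -4.52493648e-04, -4.04875109e-04]), 'ft_force': array([ 0.0451951 ,  0.08225456, -0.23664177]), 'torque': array([ 0.01079031, -0.00162505, -0.00149008]), 'grip_force': 0.0, 'width': 0.08697693131642925}
```

View images.

```bash
sed -i "s/np.array(c\['rotation'\])/R.from_quat(c['rotation']).as_matrix()/g" h.py; python3 -c "
from h import *
print(R.from_quat(readout.read_state()['eef_rot']).as_matrix().round(2))"
```

```text
[[-0.  1. -0.]
 [ 1.  0. -0.]
 [-0. -0. -1.]]
```

View pics/scene0.png

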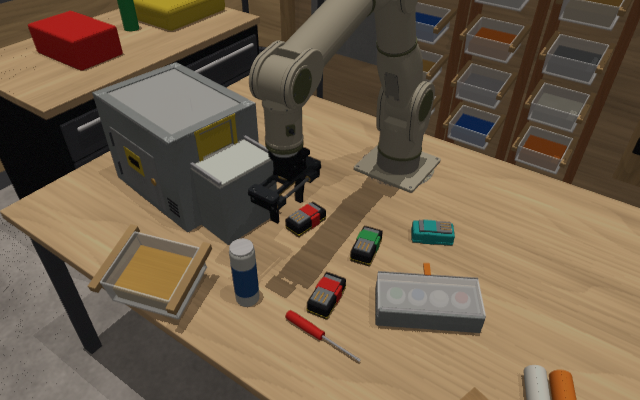

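View pics/side0.png

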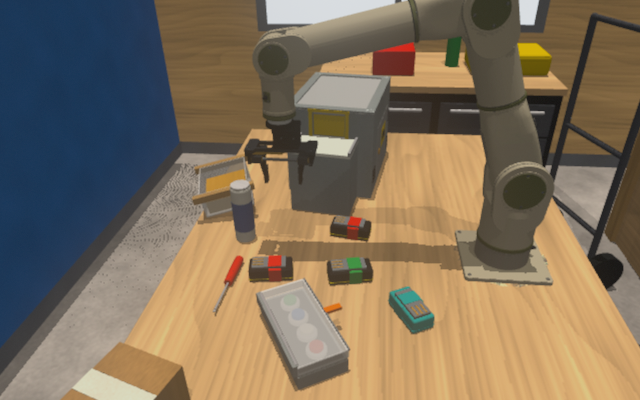

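View pics/wrist0.png

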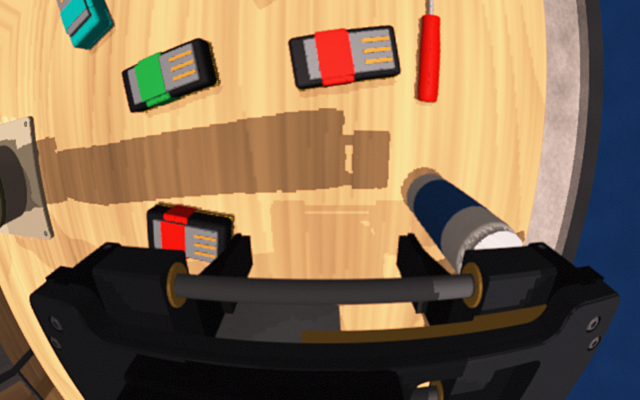

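```bash
python3 - <<'E'
from h import *
a=cv2.imread('pics/scene0.png'); b=cv2.imread('pics/side0.png')
A=cv2.resize(a[120:240,150:280],None,fx=3,fy=3,interpolation=cv2.INTER_CUBIC) #390x360
B=cv2.resize(a[255:340,365:495],None,fx=3,fy=3,interpolation=cv2.INTER_CUBIC)[:240]
C=cv2.resize(b[270:390,240:370],None,fx=3,fy=3,interpolation=cv2.INTER_CUBIC)
D=cv2.resize(b[110:190,280:410],None,fx=3,fy=3,interpolation=cv2.INTER_CUBIC)
cv2.imwrite('pics/crop1.png',np.hstack([np.vstack([A,B]),np.vstack([C,D])]))
s,c=snap('scene','s1.png'); s2,d=snap('side','d1.png')
for n,k,u,v,z in [('pA band',c,306,219,.044),('pB',c,326,295,.044),('grn',c,366,245,.044),('can base',c,246,300,0),('pA',d,350,228,.044),('pB',d,271,267,.044),('g',d,350,270,.044),('scr',c,290,316,.01),('scrtip',c,358,360,.005),('tab',c,427,269,.066),('tab',d,334,308,.066),
 ('panel FL',c,376,275,.066)]: print(n,onz(k,u,v,z).round(3))
E
```

```text
pA band [ 0.461 -0.064  0.044]
pB [0.666 0.149 0.044]
grn [0.452 0.139 0.044]
can base [ 0.771 -0.032  0.   ]
pA [ 0.438 -0.049  0.044]
pB [0.641 0.158 0.044]
g [0.426 0.151 0.044]
scr [0.751 0.098 0.01 ]
scrtip [0.757 0.303 0.005]
tab [0.456 0.325 0.066]
tab [0.455 0.322 0.066]
panel FL [0.552 0.227 0.066]
```

View pics/crop1.png

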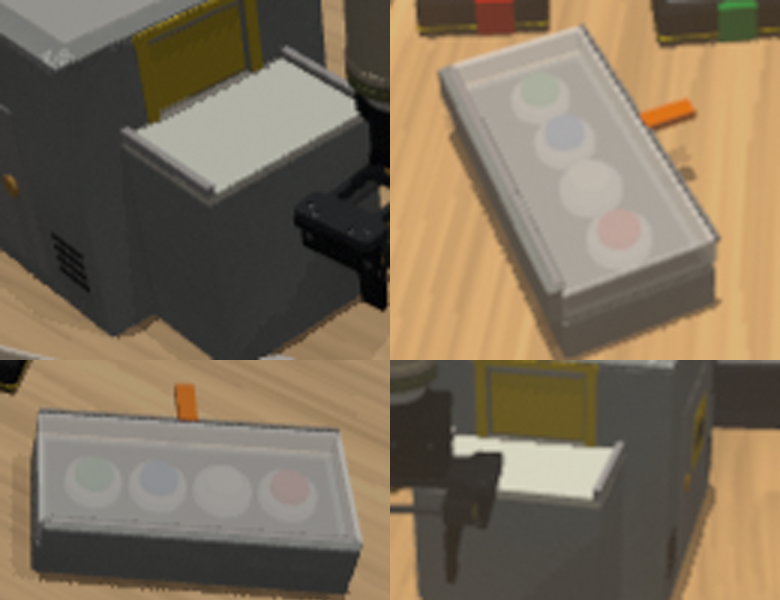

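```bash
python3 - <<'E'
from h import *
c=cams.camera('scene'); d=cams.camera('side')
S=[onz(c,365+u/3,255+(v-360)/3,.058) for u,v in[(96,474),(158,479),(222,487),(288,487)]]
D=[onz(d,240+(u-390)/3,270+v/3,.058) for u,v in[(540,88),(565,132),(590,183),(620,228)]]
print(np.round(S,3),np.round(D,3))
for p in[(213,190),(127,130),(287,52),(365,98)]: print('cheek',onz(c,150+p[0]/3,120+p[1]/3,.23).round(3))
for p in[(600,496),(620,447)]: print('cheekside',onz(d,280+(p[0]-390)/3,110+(p[1]-360)/3,.23).round(3))
for p in[(127,130)]: print(onz(c,150+p[0]/3,120+p[1]/3,.22).round(3))
# cabinet roof corners
for p in [(97,94),(178,65),(257,107),(180,133)]: print('roof',onz(c,*p,.314).round(3))
for p in [(313,74),(391,78),(380,108)]: print('roofside',onz(d,*p,.314).round(3))
E
```

```text
[[0.567 0.297 0.058]
 [0.542 0.342 0.058]
 [0.519 0.39  0.058]
 [0.487 0.434 0.058]] [[0.565 0.294 0.058]
 [0.537 0.342 0.058]
 [0.511 0.393 0.058]
 [0.483 0.434 0.058]]
cheek [ 0.646 -0.204  0.23 ]
cheek [ 0.625 -0.331  0.23 ]
cheek [ 0.439 -0.3    0.23 ]
cheek [ 0.457 -0.186  0.23 ]
cheekside [ 0.448 -0.169  0.23 ]
cheekside [ 0.433 -0.294  0.23 ]
[ 0.616 -0.342  0.22 ]
roof [ 0.614 -0.729  0.314]
roof [ 0.33  -0.684  0.314]
roof [ 0.392 -0.288  0.314]
roof [ 0.622 -0.363  0.314]
roofside [ 0.629 -0.729  0.314]
roofside [ 0.321 -0.691  0.314]
roofside [ 0.361 -0.358  0.314]
```

```bash
cat >> h.py <<'E'
np.set_printoptions(suppress=True)
def Rtool(xyaw,tilt=0):  # tool z down, tool x at world yaw (deg); tilt (deg) about tool y
    a=np.radians(xyaw); x=np.array([np.cos(a),np.sin(a),0]); z=np.array([0,0,-1.]); 
    return R.from_matrix(np.c_[x,np.cross(z,x),z])*R.from_euler('y',tilt,degrees=True)
def delta(p,Rt,s=None,pc=None,Rc=None):
    s=s or readout.read_state(); Rc=Rc or R.from_quat(s['eef_rot']); pc=s['ee_pos'] if pc is None else pc
    return (Rc.inv()*Rt).as_rotvec().round(3),Rc.inv().apply(np.array(p)-pc).round(4)
yp=30.3; xp=np.array([.8634,.5045,0]); PC=np.array([.526,.366,0])   # panel
HG=PC+.06*xp+[0,0,.066]
xc=np.array([-.156,-.988,0]); yc=np.array([.988,-.156,0]); LIP=np.array([.534,-.316,.22])
def pk(x,y,z): return PC+x*xp+y*np.array([-xp[1],xp[0],0])+[0,0,z]
def cb(x,y,z): return LIP*[1,1,0]+x*xc+y*yc+[0,0,z]
E
python3 - <<'E'
from h import *
print(delta(pk(-.084,0,.18),Rtool(yp+180)))
E
```

```text
(array([-0. , -0. , -2.1]), array([ 0.3236, -0.1714,  0.0644]))
```

Call:
step_arm(deltas=[[[0,0,-2.1,0.3236,-0.1714,0.064,50],[0,0,-2.1,0.3236,-0.1714,0.064,50],[0,0,-2.1,0.3236,-0.1714,0.064,50],[0,0,-2.1,0.3236,-0.1714,0.064,50],[0,0,-2.1,0.3236,-0.1714,0.064,50],[0,0,-2.1,0.3236,-0.1714,0.064,50],[0,0,-2.1,0.3236,-0.1714,0.064,50],[0,0,-2.1,0.3236,-0.1714,0.064,50],[0,0,-2.1,0.3236,-0.1714,0.064,50],[0,0,-2.1,0.3236,-0.1714,0.064,50],[0,0,-2.1,0.3236,-0.1714,0.064,50],[0,0,-2.1,0.3236,-0.1714,0.064,50],[0,0,-2.1,0.3236,-0.1714,0.064,50],[0,0,-2.1,0.3236,-0.1714,0.064,50]]])

```text
time: 2.1
ee_pos: [0.4536, 0.3236, 0.1806]
eef_rot: [-0.26, 0.966, -0.0, 0.0]
ft_force: [-0.3, -0.1, 0.7]
width: 0.0438
grip_force: 0.0
```

```bash
python3 - <<'E'
from h import *
s,c=snap('wrist','w1.png'); print(s['ee_pos'],s['joint_positions'].round(2))
im=c['img'][:,:,::-1].copy()
for p in [pk(-.084,0,.066),pk(-.058,0,.066),pk(0,.081,.058),pk(0,-.081,.058),pk(.06,0,.066)]: 
    u,v=proj(c,p,s); cv2.circle(im,(int(u),int(v)),3,(255,0,255),1)
s,d=snap('scene','s2.png')
cv2.imwrite('pics/w1b.png',im)
E
```

```text
[0.45362947 0.32361113 0.18058898] [-0.24  0.28 -0.53  1.7   0.15  1.2   1.28]
```

View pics/w1b.png

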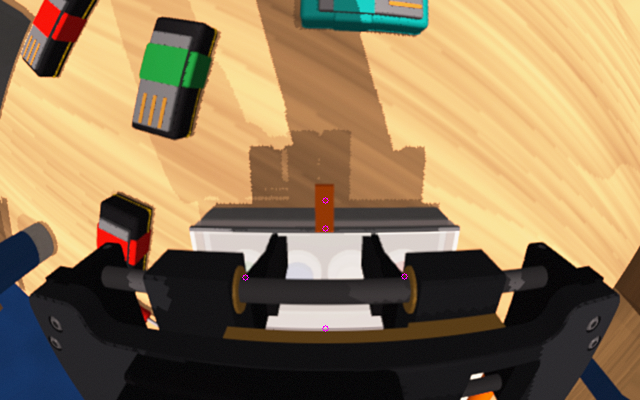

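Call:
step_arm(deltas=[[[0,0,0,0,0,0.06,50],[0,0,0,0,0,0.1,50],[0,0,0,0,0,0.112,50],[0,0,0,0,0,0.112,50],[0,0,0,0,0,0.112,0],[0,0,0,0,0,0.112,0],[0,0,0,0,0,0.112,0],[0,0,0,0,0,0.112,0],[0,0,0,0,0,0.112,0],[0,0,0,0,0,0.112,0]]], squeeze=20)

```text
time: 3.45
ee_pos: [0.4539, 0.3237, 0.0687]
eef_rot: [-0.261, 0.965, 0.0, 0.0]
ft_force: [1.7, 0.8, 0.5]
width: 0.0155
grip_force: 20.0
```

```bash
python3 - <<'E'
from h import *
s=readout.read_state()
p0=s['ee_pos']; R0=R.from_quat(s['eef_rot']); g0=p0+R0.apply([0,0,.003])
print(p0,s['width'],s['grip_force'],s['ft_force'], 'g rel hinge',g0-HG)
yax=np.array([-xp[1],xp[0],0])
for th in np.radians([10,20,30,40,50,60,70,80,90,97]):
    Q=R.from_rotvec(-yax*-th) if False else R.from_rotvec(yax*th)
    v=Q.apply(g0-HG)
    Rt=Q*R0; print(round(np.degrees(th)),v.round(3),delta(HG+v-Rt.apply([0,0,.003]),Rt,s))
E
```

```text
[0.45387879 0.32371951 0.06872329] 0.015473086925686332 19.99982370994985 [1.6800593  0.75467295 0.47475242] g rel hinge [-0.12392357 -0.07254955 -0.0002767 ]
10 [-0.122 -0.071  0.025] (array([-0.   ,  0.175, -0.   ]), array([-0.0027, -0.    , -0.0249]))
20 [-0.117 -0.068  0.049] (array([-0.   ,  0.349, -0.   ]), array([-0.0096, -0.    , -0.0489]))
30 [-0.107 -0.063  0.072] (array([-0.   ,  0.524, -0.   ]), array([-0.0206, -0.    , -0.0714]))
40 [-0.095 -0.056  0.092] (array([-0.   ,  0.698, -0.   ]), array([-0.0354, -0.    , -0.0916]))
50 [-0.08  -0.047  0.11 ] (array([-0.   ,  0.873, -0.   ]), array([-0.0534, -0.    , -0.109 ]))
60 [-0.062 -0.036  0.124] (array([-0.   ,  1.047, -0.   ]), array([-0.0742, -0.    , -0.123 ]))
70 [-0.043 -0.025  0.135] (array([-0.   ,  1.222, -0.   ]), array([-0.0971, -0.    , -0.1331]))
80 [-0.022 -0.013  0.141] (array([-0.   ,  1.396, -0.   ]), array([-0.1214, -0.    , -0.1391]))
90 [-0.    -0.     0.144] (array([-0.001,  1.571, -0.   ]), array([-0.1464, -0.    , -0.1408]))
97 [0.015 0.009 0.143] (array([-0.001,  1.693, -0.   ]), array([-0.1639, -0.0001, -0.1394]))
```

Call:
step_arm(deltas=[[[0,0.087,0,-0.0007,0,-0.0125,0],[0,0.175,0,-0.0027,0,-0.025,0],[0,0.262,0,-0.0055,0,-0.037,0],[0,0.349,0,-0.0096,0,-0.049,0],[0,0.436,0,-0.0147,0,-0.0605,0],[0,0.524,0,-0.0206,0,-0.0714,0],[0,0.611,0,-0.0276,0,-0.082,0],[0,0.698,0,-0.0354,0,-0.0916,0],[0,0.785,0,-0.0441,0,-0.1008,0],[0,0.873,0,-0.0534,0,-0.109,0],[0,0.96,0,-0.0635,0,-0.1165,0],[0,1.047,0,-0.0742,0,-0.123,0],[0,1.047,0,-0.0742,0,-0.123,0]]])

```text
time: 5.08
ee_pos: [0.5147, 0.3594, 0.2441]
eef_rot: [-0.231, 0.927, -0.053, -0.289]
ft_force: [-0.6, 1.8, -3.1]
width: 0.0013
grip_force: 0.0
```

```bash
python3 - <<'E'
from h import *
s,c=snap('side','d2.png'); print(s['joint_positions'].round(2),s['ee_pos'],R.from_quat(s['eef_rot']).as_matrix().round(3))
cv2.imwrite('pics/d2c.png',cv2.resize(cv2.imread('pics/d2.png')[180:400,180:500],None,fx=2,fy=2))
E
```

```text
[-0.54  0.81 -0.19  0.87 -0.02  2.05  1.35] [0.51469519 0.35939248 0.24405373] [[-0.726 -0.46  -0.512]
 [-0.398  0.887 -0.232]
 [ 0.561  0.035 -0.827]]
```

View pics/d2c.png

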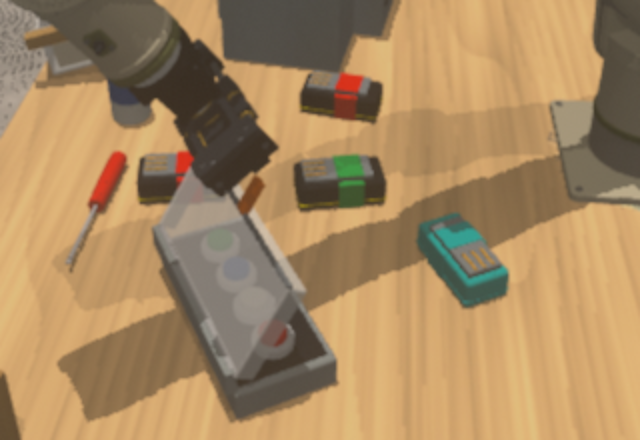

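```bash
python3 - <<'E'
from h import *
s=readout.read_state()
print(delta(s['ee_pos']+[0,0,.08],R.from_quat(s['eef_rot']),s))
print(delta(pk(-.13,0,.27),Rtool(yp+180,-40),s))
E
```

```text
(array([0., 0., 0.]), array([ 0.0444,  0.0037, -0.0664]))
(array([ 0.047, -1.286, -0.049]), array([ 0.1101, -0.0092,  0.0467]))
```

Call:
step_arm(deltas=[[[0,0,0,0.0222,0,-0.0332,0],[0,0,0,0.0444,0,-0.0664,0],[0,0,0,0.0444,0,-0.0664,0]]])

```text
time: 5.5
ee_pos: [0.507, 0.3542, 0.3689]
eef_rot: [-0.239, 0.95, -0.006, -0.203]
ft_force: [0.2, 0.9, -1.1]
width: 0.0007
grip_force: 0.0
```

```bash
python3 - <<'E'
from h import *
s=readout.read_state()
print(s['ee_pos'],s['joint_positions'].round(2),R.from_quat(s['eef_rot']).as_matrix().round(2))
print(delta(pk(-.13,0,.27),Rtool(yp+180,-40),s))
E
```

```text
[0.50695073 0.35422881 0.3688543 ] [-0.37  0.64 -0.49  0.86  0.09  2.06  1.26] [[-0.8  -0.46 -0.38]
 [-0.45  0.89 -0.11]
 [ 0.39  0.08 -0.92]]
(array([ 0.08 , -1.096, -0.069]), array([ 0.0607, -0.0136,  0.1322]))
```

Call:
step_arm(deltas=[[[0,-0.1,0,0,0,0,0],[0,-0.25,0,0,0,0,0],[0,-0.4,0,0,0,0,0],[0,-0.4,0,0,0,0,0],[0,-0.4,0,0,0,0,0]]])

```text
time: 6.12
ee_pos: [0.5072, 0.354, 0.3698]
eef_rot: [-0.235, 0.971, 0.042, -0.011]
ft_force: [0.0, -0.3, -0.1]
width: 0.0007
grip_force: 0.0
```

```bash
python3 - <<'E'
from h import *
s=readout.read_state()
print(s['ee_pos'],s['joint_positions'].round(2),R.from_quat(s['eef_rot']).as_matrix().round(2))
print(delta(pk(-.13,0,.27),Rtool(yp+180,-40),s))
E
```

```text
[0.50722576 0.3540359  0.36981158] [-0.25  0.33 -0.53  1.25  0.08  1.59  1.3 ] [[-0.89 -0.46 -0.04]
 [-0.46  0.89  0.08]
 [ 0.    0.09 -1.  ]]
(array([ 0.066, -0.697, -0.082]), array([ 0.1074, -0.0136,  0.0992]))
```

Call:
step_arm(deltas=[[[0.066,-0.697,-0.082,0.107,-0.0136,0.03,0],[0.066,-0.697,-0.082,0.107,-0.0136,0.06,0],[0.066,-0.697,-0.082,0.107,-0.0136,0.0992,0],[0.066,-0.697,-0.082,0.107,-0.0136,0.0992,0],[0.066,-0.697,-0.082,0.107,-0.0136,0.0992,0],[0.066,-0.697,-0.082,0.107,-0.0136,0.0992,0],[0.066,-0.697,-0.082,0.107,-0.0136,0.0992,0]]])

```text
time: 7.0
ee_pos: [0.4147, 0.3025, 0.271]
eef_rot: [-0.246, 0.907, 0.09, 0.33]
ft_force: [1.1, -0.4, 0.3]
width: 0.0004
grip_force: 0.0
```

```bash
python3 - <<'E'
from h import *
s=readout.read_state()
print(s['ee_pos'],s['joint_positions'].round(2),R.from_quat(s['eef_rot']).as_matrix().round(2))
for p in [(-.13,0,.16),(-.05,0,.16),(.03,0,.17),(.05,0,.175)]: print(delta(pk(*p),Rtool(yp+180,-40),s))
E
```

```text
[0.41473727 0.30249844 0.2710289 ] [-0.12 -0.4  -0.57  2.24 -0.16  0.56  1.48] [[-0.66 -0.51  0.55]
 [-0.39  0.86  0.33]
 [-0.64  0.   -0.77]]
(array([0.002, 0.001, 0.001]), array([ 0.0729, -0.0015,  0.0838]))
(array([0.002, 0.001, 0.001]), array([ 0.0116, -0.0016,  0.1352]))
(array([0.002, 0.001, 0.001]), array([-0.056 , -0.0018,  0.1791]))
(array([0.002, 0.001, 0.001]), array([-0.0746, -0.0018,  0.1881]))
```

```bash
python3 - <<'E'
from h import *
s=readout.read_state()
for p in [(-.11,0,.19),(-.09,0,.165),(-.05,0,.165),(-.01,0,.165),(.03,0,.165),(.065,0,.165)]: print(delta(pk(*p),Rtool(yp+180,-35),s))
E
```

```text
(array([0.002, 0.088, 0.001]), array([ 0.0383, -0.0015,  0.0737]))
(array([0.002, 0.088, 0.001]), array([ 0.039 , -0.0015,  0.1057]))
(array([0.002, 0.088, 0.001]), array([ 0.0084, -0.0016,  0.1314]))
(array([0.002, 0.088, 0.001]), array([-0.0222, -0.0017,  0.1572]))
(array([0.002, 0.088, 0.001]), array([-0.0528, -0.0018,  0.1829]))
(array([0.002, 0.088, 0.001]), array([-0.0796, -0.0018,  0.2054]))
```

Call:
step_arm(deltas=[[[0,0.088,0,0.0383,-0.0015,0.0737,0],[0,0.088,0,0.0383,-0.0015,0.0737,0],[0,0.088,0,0.039,-0.0015,0.1057,0],[0,0.088,0,0.0237,-0.0015,0.1185,0],[0,0.088,0,0.0084,-0.0015,0.1314,0],[0,0.088,0,-0.0069,-0.0015,0.1443,0],[0,0.088,0,-0.0222,-0.0015,0.1572,0],[0,0.088,0,-0.0375,-0.0015,0.17,0],[0,0.088,0,-0.0528,-0.0015,0.1829,0],[0,0.088,0,-0.066,-0.0015,0.194,0],[0,0.088,0,-0.0796,-0.0015,0.2054,0],[0,0.088,0,-0.0796,-0.0015,0.2054,0]]])

```text
time: 8.5
ee_pos: [0.5835, 0.3979, 0.1636]
eef_rot: [-0.248, 0.921, 0.079, 0.29]
ft_force: [0.0, -0.0, -0.7]
width: 0.0003
grip_force: 0.0
```

```bash
python3 - <<'E'
from h import *
s,c=snap('side','d3.png'); print(s['joint_positions'].round(2),s['ee_pos'],s['ft_force'],pk(.065,0,.165))
s2,e=snap('scene','s3.png')
a=cv2.resize(cv2.imread('pics/d3.png')[220:400,220:400],None,fx=2,fy=2);b=cv2.resize(cv2.imread('pics/s3.png')[170:350,340:520],None,fx=2,fy=2)
cv2.imwrite('pics/d3c.png',np.hstack([a,b]))
for p in [(-.1,0,.165),(-.1,0,.22)]: print(delta(pk(*p),Rtool(yp+180,-35),s))
E
```

```text
[-0.04  0.32 -0.76  1.87  0.7   0.51  0.86] [0.58354209 0.39787627 0.16355702] [ 0.04141353 -0.04185255 -0.67870648] [0.582121  0.3987925 0.165    ]
(array([ 0.   ,  0.   , -0.002]), array([ 0.1349,  0.0013, -0.0963]))
(array([ 0.   ,  0.   , -0.002]), array([ 0.1034,  0.0014, -0.1413]))
```

View pics/d3c.png

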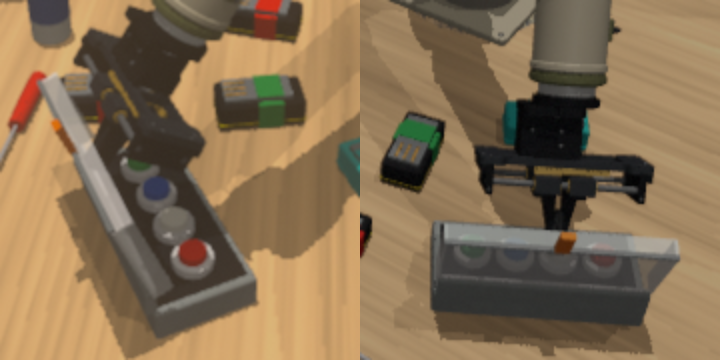

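```bash
python3 - <<'E'
from h import *
s=readout.read_state(); c=cams.camera('scene');d=cams.camera('side')
yax=np.array([-xp[1],xp[0],0])
for th in (1.4,1.6,1.8): 
    p=HG+.155*(-np.cos(th)*xp+np.array([0,0,np.sin(th)])); print(th,np.round(proj(c,p),1),np.round(proj(d,p),1))
print('seen (442.5,290) (250,282)')
for p in [(-.03,.01,.165),(0,.027,.12),(0,.027,.0755)]: print(delta(pk(*p),Rtool(yp+180,-10),s))
E
```

```text
1.4 [441.  259.8] [284.1 271.5]
1.6 [442.6 269.3] [270.2 274.7]
1.8 [443.7 281. ] [256.4 280.2]
seen (442.5,290) (250,282)
(array([ 0.001,  0.437, -0.   ]), array([ 0.0767,  0.011 , -0.0552]))
(array([ 0.001,  0.437, -0.   ]), array([ 0.078 ,  0.028 , -0.0011]))
(array([ 0.001,  0.437, -0.   ]), array([0.1035, 0.0279, 0.0353]))
```

Call:
step_arm(deltas=[[[0,0.1,0,0.04,0.005,-0.03,0],[0,0.25,0,0.077,0.011,-0.055,0],[0,0.437,0,0.077,0.011,-0.055,0],[0,0.437,0,0.077,0.02,-0.055,0],[0,0.437,0,0.08,0.028,-0.003,0],[0,0.437,0,0.08,0.028,-0.003,0],[0,0.437,0,0.08,0.028,-0.003,0]]])

```text
time: 9.57
ee_pos: [0.5088, 0.3884, 0.1216]
eef_rot: [-0.261, 0.961, 0.023, 0.086]
ft_force: [-0.1, 0.6, 0.5]
width: 0.0003
grip_force: 0.0
```

```bash
python3 - <<'E'
from h import *
s,c=snap('wrist','w2.png'); print(s['ee_pos'],s['ft_force'],s['joint_positions'].round(2))
im=c['img'][:,:,::-1].copy()
for k in(.081,.027,-.027,-.081):
    u,v=proj(c,pk(0,k,.058),s); cv2.circle(im,(int(u),int(v)),3,(255,0,255),1)
tip=s['ee_pos']+R.from_quat(s['eef_rot']).apply([0,0,.022]); print('tip rel',tip-pk(0,.027,.058))
cv2.imwrite('pics/w2b.png',im)
print(delta(pk(-.004,.027,.0755),Rtool(yp+180,-10),s),delta(pk(-.004,.027,.085),Rtool(yp+180,-10),s))
E
```

```text
[0.50879672 0.38843621 0.12155126] [-0.06805414  0.63539226  0.48542233] [-0.07  0.48 -0.85  1.69  0.49  0.99  1.03]
tip rel [-0.00023111  0.00108685  0.04189665]
(array([0.   , 0.003, 0.002]), array([ 0.0086, -0.001 ,  0.0452])) (array([0.   , 0.003, 0.002]), array([ 0.0069, -0.001 ,  0.0359]))
```

View pics/w2b.png

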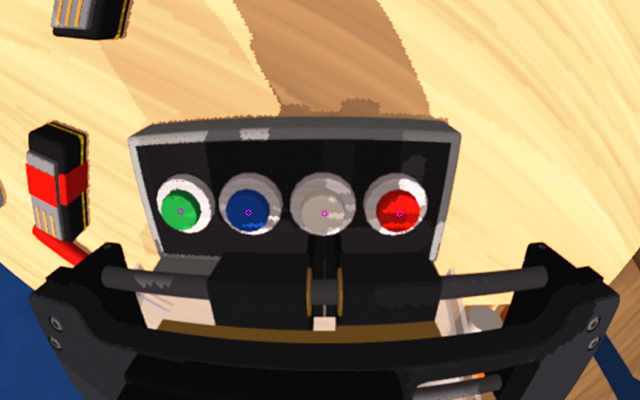

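Call:
step_arm(deltas=[[[0,0,0,0.0069,-0.001,0.036,0],[0,0,0,0.0078,-0.001,0.041,0],[0,0,0,0.0086,-0.001,0.0455,0],[0,0,0,0.0086,-0.001,0.0455,0],[0,0,0,0.0086,-0.001,0.0455,0]]])

```text
time: 10.25
ee_pos: [0.5097, 0.3862, 0.0787]
eef_rot: [-0.261, 0.961, 0.021, 0.086]
ft_force: [-12.9, -14.8, 30.4]
width: 0.0005
grip_force: 15.4
```

```bash
python3 - <<'E'
from h import *
s=readout.read_state(); print(r.nose_length,s['torque'],s['ee_pos'],s['ft_force'])
s,c=snap('scene','s4.png');s,c=snap('side','d4.png')
a=cv2.resize(cv2.imread('pics/d4.png')[220:400,220:400],None,fx=2,fy=2);b=cv2.resize(cv2.imread('pics/s4.png')[170:350,340:520],None,fx=2,fy=2)
cv2.imwrite('pics/d4c.png',np.hstack([a,b]))
print(s['ee_pos']-pk(0,.027,.0))
E
```

```text
0.022 [-2.91591126  2.54713064 -0.24174084] [0.50974328 0.38621907 0.07874219] [-12.89215138 -14.75726415  30.41171477]
[-0.00260562 -0.00310493  0.0787439 ]
```

View pics/d4c.png

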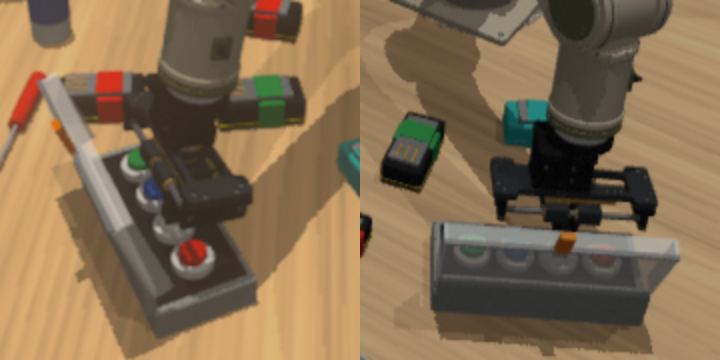

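Call:
step_arm(deltas=[[[0,0,0,0,0,-0.02,0],[0,0.087,0,0,0,-0.02,0],[0,0.175,0,0,0,-0.02,0],[0,0.175,0,0,0,-0.02,0],[0,0.175,0,0,0,-0.02,0]]])

```text
time: 10.98
ee_pos: [0.5063, 0.3853, 0.0948]
eef_rot: [-0.262, 0.965, 0.0, 0.001]
ft_force: [-0.0, -0.4, -0.6]
width: 0.0002
grip_force: 0.0
```

```bash
python3 - <<'E'
from h import *
s=readout.read_state();print(s['ee_pos'],s['ft_force'],s['width'],s['grip_force'],R.from_quat(s['eef_rot']).as_matrix().round(3))
for z in (.082,.078,.0755): print(delta(pk(0,.027,z),Rtool(yp+180,0),s))
E
```

```text
[0.50629839 0.38526164 0.09477188] [-0.02271193 -0.38887041 -0.61346004] 0.00016596330446226203 0.0 [[-0.863 -0.506  0.003]
 [-0.506  0.863  0.001]
 [-0.003 -0.    -1.   ]]
(array([-0.   ,  0.003,  0.002]), array([-0.0073,  0.0004,  0.0128]))
(array([-0.   ,  0.003,  0.002]), array([-0.0072,  0.0004,  0.0168]))
(array([-0.   ,  0.003,  0.002]), array([-0.0072,  0.0004,  0.0193]))
```

Call:
step_arm(deltas=[[[0,0,0,-0.0072,0,0.003,0],[0,0,0,-0.0072,0,0.008,0],[0,0,0,-0.0072,0,0.0128,0],[0,0,0,-0.0072,0,0.015,0],[0,0,0,-0.0072,0,0.0168,0],[0,0,0,-0.0072,0,0.0168,0]]])

```text
time: 11.72
ee_pos: [0.5129, 0.3886, 0.0784]
eef_rot: [-0.262, 0.965, -0.0, 0.001]
ft_force: [-2.9, -4.3, 12.1]
width: 0.0008
grip_force: 6.3
```

```bash
python3 - <<'E'
from h import *
s=readout.read_state();F=s['ft_force'];t=s['torque'];print(F,t,s['ee_pos'])
r0=np.cross(F,t)/(F@F); Rm=R.from_quat(s['eef_rot'])
for k in np.linspace(-.25,0,6): 
    q=r0+F*((k-r0[2])/F[2]); print(k.round(2),Rm.inv().apply(q).round(3))
s,c=snap('wrist','w3.png')
cv2.imwrite('pics/w3c.png',cv2.resize(cv2.imread('pics/w3.png')[130:330,180:460],None,fx=2.5,fy=2.5))
E
```

```text
[-2.91030896 -4.25296988 12.05047102] [-0.7628175   0.52613144  0.02598455] [0.51289035 0.38864777 0.07840276]
-0.25 [-0.026  0.014  0.25 ]
-0.2 [-0.007  0.005  0.2  ]
-0.15 [ 0.012 -0.004  0.15 ]
-0.1 [ 0.031 -0.014  0.1  ]
-0.05 [ 0.051 -0.023  0.05 ]
0.0 [ 0.07  -0.032 -0.   ]
```

View pics/w3c.png

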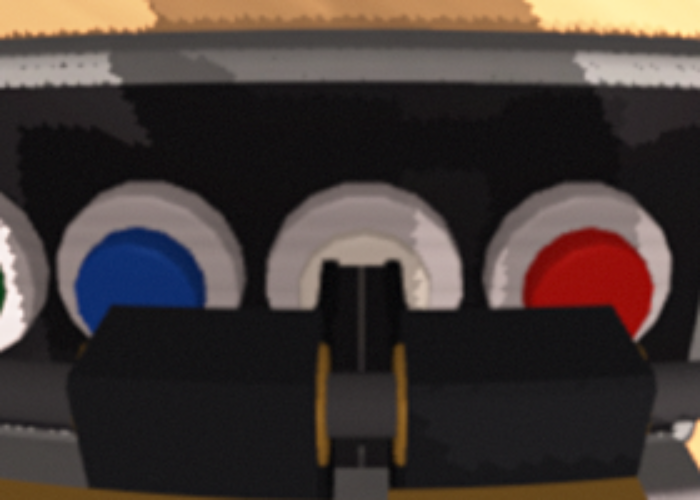

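Call:
step_arm(deltas=[[[0,0,0,0,0,0,0],[0,0,0,0,0,0,0],[0,0,0,0,0,0,0],[0,0,0,0,0,0,0]]])

```text
time: 12.28
ee_pos: [0.5129, 0.3886, 0.0784]
eef_rot: [-0.262, 0.965, -0.0, 0.001]
ft_force: [-2.0, -3.3, 12.9]
width: 0.0004
grip_force: 6.2
```

```bash
python3 - <<'E'
from h import *
s=readout.read_state();print(s['ft_force'],s['ee_pos'],s['width'],s['grip_force'],pk(0,.027,.058))
E
```

```text
[-2.02924383 -3.29140406 12.89586418] [0.51291219 0.38860932 0.07842661] 0.000371575175951174 6.217005271464586 [0.5123785 0.3893118 0.058    ]
```

```bash
python3 - <<'E'
from h import *
s=readout.read_state();c=cams.camera('wrist')
for y in(.027,-.027,.081):
  for z in (.058,.055,.052):
    print(y,z,[((np.array(proj(c,pk(a,y+b,z),s))-[180,130])*2.5).round(0).tolist() for a,b in((-.016,0),(0,.016),(0,-.016))])
E
```

```text
0.027 0.058 [[369.0, 239.0], [437.0, 302.0], [300.0, 302.0]]
0.027 0.055 [[369.0, 234.0], [436.0, 297.0], [301.0, 296.0]]
0.027 0.052 [[369.0, 229.0], [435.0, 291.0], [302.0, 291.0]]
-0.027 0.058 [[135.0, 237.0], [207.0, 301.0], [80.0, 296.0]]
-0.027 0.055 [[139.0, 232.0], [209.0, 295.0], [84.0, 291.0]]
-0.027 0.052 [[142.0, 227.0], [212.0, 289.0], [88.0, 286.0]]
0.081 0.058 [[601.0, 238.0], [654.0, 297.0], [529.0, 301.0]]
0.081 0.055 [[598.0, 233.0], [650.0, 292.0], [527.0, 295.0]]
0.081 0.052 [[594.0, 228.0], [647.0, 286.0], [524.0, 290.0]]
```

```bash
python3 - <<'E'
from h import *
im=cv2.imread('pics/w3.png').astype(int).sum(2)//3
for n,x in(('blue',236),('blue-',222),('white',303),('white',308),('white+',345),('red',416)): print(n,x,im[200:256,x].tolist())
im=cv2.imread('pics/w2.png').astype(int).sum(2)//3
s,c=0,0
print('before, white col',im[185:225,316].tolist(), im[185:225,306].tolist())
E
```

```text
blue 236 [10, 22, 51, 85, 102, 104, 106, 111, 128, 140, 142, 136, 135, 134, 132, 132, 128, 128, 131, 129, 104, 65, 43, 42, 45, 45, 45, 47, 56, 64, 65, 61, 59, 53, 55, 59, 58, 57, 55, 57, 56, 57, 54, 56, 55, 55, 57, 56, 58, 56, 56, 47, 34, 22, 18, 21]
blue- 222 [16, 15, 14, 15, 10, 28, 63, 94, 107, 116, 127, 134, 136, 133, 131, 132, 127, 127, 127, 129, 132, 135, 132, 114, 83, 55, 45, 47, 52, 53, 57, 56, 56, 59, 57, 57, 56, 55, 55, 55, 56, 55, 57, 55, 56, 56, 57, 57, 56, 57, 55, 54, 54, 51, 42, 37]
white 303 [14, 18, 16, 17, 17, 11, 15, 19, 42, 71, 96, 105, 107, 110, 118, 125, 131, 129, 127, 129, 130, 134, 134, 135, 132, 131, 129, 128, 128, 129, 129, 129, 129, 127, 128, 132, 136, 146, 149, 152, 152, 152, 153, 151, 154, 152, 151, 153, 152, 152, 154, 153, 141, 104, 39, 15]
white 308 [16, 16, 16, 15, 12, 22, 53, 82, 101, 105, 105, 110, 123, 135, 136, 134, 128, 129, 128, 129, 130, 132, 134, 135, 134, 130, 128, 127, 123, 130, 137, 149, 152, 140, 127, 111, 97, 90, 74, 60, 50, 48, 46, 40, 39, 35, 27, 24, 19, 20, 12, 6, 8, 12, 17, 15]
white+ 345 [22, 20, 20, 20, 19, 19, 28, 63, 96, 105, 108, 1
[... 189 characters left out ...]
152, 155, 154, 142, 102, 41, 17]
red 416 [9, 17, 43, 75, 99, 106, 106, 110, 123, 136, 140, 135, 133, 132, 133, 130, 129, 129, 127, 128, 106, 71, 45, 46, 48, 47, 46, 53, 58, 65, 63, 63, 58, 61, 59, 59, 58, 57, 60, 58, 60, 59, 56, 58, 61, 58, 59, 57, 60, 61, 59, 51, 35, 22, 18, 17]
before, white col [127, 126, 128, 129, 128, 125, 122, 123, 127, 126, 132, 142, 154, 155, 154, 155, 153, 152, 151, 153, 152, 152, 151, 151, 152, 153, 151, 152, 152, 151, 151, 150, 152, 150, 151, 151, 153, 150, 151, 150] [126, 128, 127, 130, 132, 134, 131, 130, 128, 124, 120, 119, 120, 121, 123, 127, 135, 144, 151, 152, 153, 154, 151, 151, 151, 151, 150, 152, 151, 149, 151, 151, 150, 151, 150, 152, 150, 150, 151, 148]
```

```bash
python3 - <<'E'
from h import *
a=cv2.imread('pics/w3.png')[195:256,200:450]
cv2.imwrite('pics/w3z.png',cv2.resize(np.clip(a.astype(float)*1.1,0,255).astype(np.uint8),None,fx=3.2,fy=6,interpolation=cv2.INTER_NEAREST))
E
```

```text
(no output)
```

View pics/w3z.png

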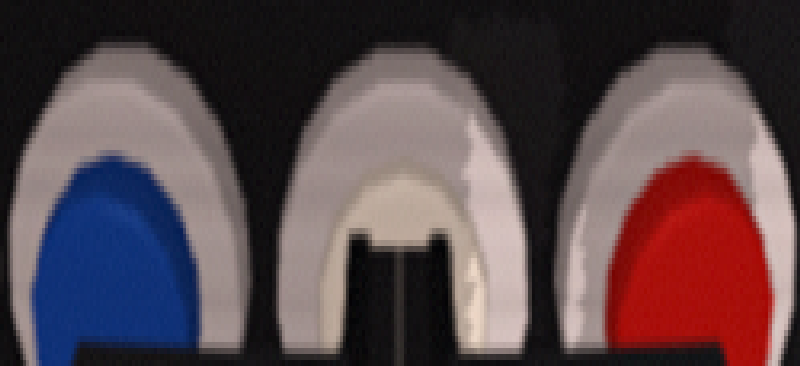

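Call:
step_arm(deltas=[[[0,0,0,0,0,-0.012,0],[0,0,0,0,0,-0.025,0],[0,0,0,0,-0.027,-0.025,0],[0,0,0,0,-0.054,-0.025,0],[0,0,0,0,-0.054,-0.025,0],[0,0,0,0,-0.054,-0.012,0],[0,0,0,0,-0.054,-0.005,0],[0,0,0,0,-0.054,0,0],[0,0,0,0,-0.054,0,0],[0,0,0,0,-0.054,0,0]]])

```text
time: 13.58
ee_pos: [0.5391, 0.3429, 0.0784]
eef_rot: [-0.263, 0.965, -0.0, 0.0]
ft_force: [-6.8, -3.8, 15.6]
width: 0.0004
grip_force: 7.5
```

```bash
python3 - <<'E'
from h import *
s,c=snap('wrist','w4.png'); print(s['ft_force'],s['ee_pos'])
E
```

```text
[-6.80657122 -3.75886463 15.56945033] [0.53908724 0.34287819 0.07836165]
```

View pics/w4.png

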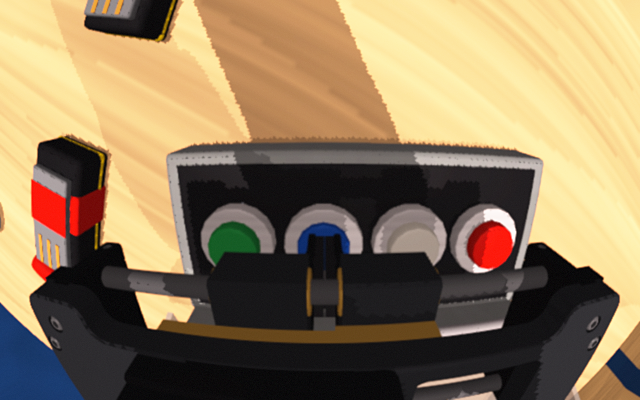

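```bash
cat >> h.py <<'E'
def birds(c,s,ctr,z=.04,half=.14,n=280):
    g=np.linspace(-half,half,n); X,Y=np.meshgrid(ctr[0]+g,ctr[1]+g)
    P=np.array([proj(c,(x,y,z),s) for x,y in zip(X.ravel(),Y.ravel())],np.float32).reshape(n,n,2)
    return cv2.remap(c['img'],P[...,0].copy(),P[...,1].copy(),cv2.INTER_LINEAR)
def findpack(c,s,ctr,z=.04,half=.12,n=240):
    b=birds(c,s,ctr,z,half,n); h=cv2.cvtColor(b,cv2.COLOR_RGB2HSV).astype(int)
    red=((h[...,0]<6)|(h[...,0]>174))&(h[...,1]>170)&(h[...,2]>90)
    blk=(h[...,2]<75); gry=(h[...,1]<60)&(h[...,2]<175)
    m=cv2.morphologyEx((red|blk|gry).astype(np.uint8),cv2.MORPH_OPEN,np.ones((3,3)))
    m=cv2.morphologyEx(m,cv2.MORPH_CLOSE,np.ones((9,9)))
    out=[]; k,L,st,_=cv2.connectedComponentsWithStats(m)
    for i in range(1,k):
        nr=(red&(L==i)).sum()
        if st[i,4]>800 and nr>150:
            ct=max(cv2.findContours((L==i).astype(np.uint8),0,2)[0],key=cv2.contourArea)
            (u,v),(w,q),a=cv2.minAreaRect(ct); 
            if w<q: a+=90; w,q=q,w
            sc=2*half/(n-1); out.append((round(ctr[0]-half+u*sc,4),round(ctr[1]-half+v*sc,4),round(a%180,1),round(w*sc,3),round(q*sc,3),int(nr)))
    return out,b,m
E
python3 - <<'E'
from h import *
s=readout.read_state(); 
print(delta(s['ee_pos']+[0,0,.17],R.from_quat(s['eef_rot']),s))
print(delta([.715,.155,.25],Rtool(185),s))
E
```

```text
(array([0., 0., 0.]), array([ 0.    , -0.0001, -0.17  ]))
(array([-0.001,  0.   ,  0.444]), array([-0.0564, -0.2512, -0.1714]))
```

Call:
step_arm(deltas=[[[0,0,0,0,0,-0.06,0],[0,0,0,0,0,-0.12,0],[0,0,0,0,0,-0.17,20],[0,0,0.444,-0.0564,-0.2512,-0.17,100],[0,0,0.444,-0.0564,-0.2512,-0.17,100],[0,0,0.444,-0.0564,-0.2512,-0.17,100],[0,0,0.444,-0.0564,-0.2512,-0.17,100],[0,0,0.444,-0.0564,-0.2512,-0.17,100],[0,0,0.444,-0.0564,-0.2512,-0.17,100],[0,0,0.444,-0.0564,-0.2512,-0.17,100],[0,0,0.444,-0.0564,-0.2512,-0.17,100]]])

```text
time: 15.0
ee_pos: [0.7148, 0.1555, 0.2478]
eef_rot: [-0.044, 0.999, 0.0, 0.0]
ft_force: [0.1, -0.7, -0.2]
width: 0.082
grip_force: 0.0
```

```bash
python3 - <<'E'
from h import *
s,c=snap('wrist','w5.png'); print(s['ee_pos'])
o,b,m=findpack(c,s,(.655,.153)); print(o)
cv2.imwrite('pics/b5.png',np.hstack([b[:,:,::-1],np.repeat(m[:,:,None]*255,3,2)]))
k=cams.camera('scene'); o2,b2,m2=findpack(k,None,(.655,.153)); print('scene B',o2)
o2,b2,m2=findpack(k,None,(.45,-.057)); print('scene A',o2)
k=cams.camera('side'); o2,b2,m2=findpack(k,None,(.45,-.057)); print('side A',o2)
E
```

```text
[0.71482633 0.15545628 0.24778842]
[(0.7445, 0.1447, 86.8, 0.103, 0.024, 2322), (0.648, 0.1379, 9.2, 0.118, 0.061, 2194)]
scene B [(0.7645, 0.1856, 90.0, 0.175, 0.021, 2091), (0.6609, 0.1453, 9.6, 0.145, 0.07, 2004)]
scene A []
side A [(0.4645, -0.1027, 123.0, 0.24, 0.13, 2064)]
```

```bash
python3 - <<'E'
from h import *
s=readout.read_state()
for z in(.12,.036): print(delta([.648,.138,z],Rtool(189.2),s))
E
```

```text
(array([-0.   ,  0.001, -0.074]), array([ 0.0686, -0.0105,  0.1276]))
(array([-0.   ,  0.001, -0.074]), array([ 0.0687, -0.0105,  0.2116]))
```

Call:
step_arm(deltas=[[[0,0,-0.074,0.05,-0.008,0.04,100],[0,0,-0.074,0.0687,-0.0105,0.09,100],[0,0,-0.074,0.0687,-0.0105,0.13,100],[0,0,-0.074,0.0687,-0.0105,0.17,100],[0,0,-0.074,0.0687,-0.0105,0.2,100],[0,0,-0.074,0.0687,-0.0105,0.2116,100],[0,0,-0.074,0.0687,-0.0105,0.2116,100],[0,0,-0.074,0.0687,-0.0105,0.2116,0],[0,0,-0.074,0.0687,-0.0105,0.2116,0],[0,0,-0.074,0.0687,-0.0105,0.2116,0],[0,0,-0.074,0.0687,-0.0105,0.2116,0]]], squeeze=35)

```text
time: 16.52
ee_pos: [0.6484, 0.1377, 0.0363]
eef_rot: [-0.08, 0.997, -0.0, 0.001]
ft_force: [0.2, 0.6, 3.0]
width: 0.0599
grip_force: 35.0
```

```bash
python3 - <<'E'
from h import *
s=readout.read_state()
print(cb(-.067,0,0),[delta(cb(-.067,0,z),Rtool(81),s) for z in(.3,.26)])
E
```

```text
[ 0.544452 -0.249804  0.      ] [(array([0.001, 0.001, 1.888]), array([ 0.1641, -0.366 , -0.2639])), (array([0.001, 0.001, 1.888]), array([ 0.1641, -0.366 , -0.2239]))]
```

Call:
step_arm(deltas=[[[0,0,0,0,0,-0.05,0],[0,0,0,0,0,-0.11,0],[0,0,0,0,0,-0.17,0],[0,0,0,0,0,-0.22,0],[0,0,0.1,0,0,-0.264,0],[0,0,1.888,0.1641,-0.366,-0.264,0],[0,0,1.888,0.1641,-0.366,-0.264,0],[0,0,1.888,0.1641,-0.366,-0.264,0],[0,0,1.888,0.1641,-0.366,-0.264,0],[0,0,1.888,0.1641,-0.366,-0.264,0],[0,0,1.888,0.1641,-0.366,-0.264,0],[0,0,1.888,0.1641,-0.366,-0.264,0],[0,0,1.888,0.1641,-0.366,-0.264,0],[0,0,1.888,0.1641,-0.366,-0.264,0],[0,0,1.888,0.1641,-0.366,-0.264,0],[0,0,1.888,0.1641,-0.366,-0.264,0],[0,0,1.888,0.1641,-0.366,-0.264,0],[0,0,1.888,0.1641,-0.366,-0.264,0]]])

```text
time: 18.77
ee_pos: [0.5443, -0.25, 0.2996]
eef_rot: [0.76, 0.65, 0.0, 0.0]
ft_force: [0.3, -0.2, -2.7]
width: 0.0596
grip_force: 35.0
```

```bash
python3 - <<'E'
from h import *
s,c=snap('scene','s5.png'); print(s['ee_pos'],R.from_quat(s['eef_rot']).as_matrix().round(3)[:,0],s['width'])
k,d=snap('wrist','w6.png')
a=cv2.resize(cv2.imread('pics/s5.png')[90:250,130:330],None,fx=2,fy=2)
cs=[('x',-.13,.092),('x',-.13,-.092),('x',0,.055),('x',0,-.055)]
w=cv2.imread('pics/w6.png')
for _,x,y in cs:
    u,v=proj(c,cb(x,y,.22)); cv2.circle(a,(int((u-130)*2),int((v-90)*2)),3,(255,0,255),1)
    u,v=proj(d,cb(x,y,.22),k); cv2.circle(w,(int(u),int(v)),3,(255,0,255),1)
cv2.imwrite('pics/v6.png',np.hstack([a,w[40:360,150:550]]))
E
```

```text
[ 0.54427107 -0.24996366  0.29964046] [0.155 0.988 0.   ] 0.05962603817643888
```

View pics/v6.png

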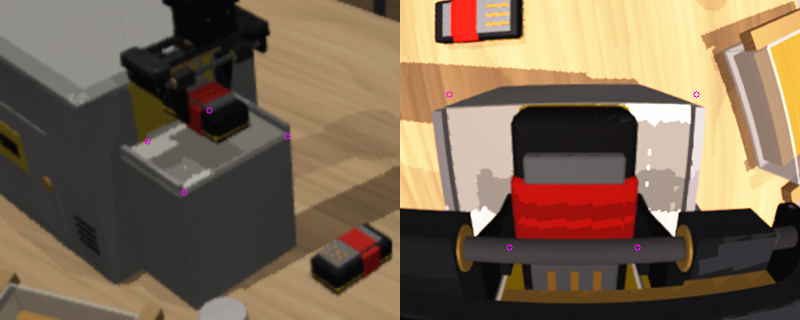

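```bash
python3 - <<'E'
from h import *
s=readout.read_state(); d=cams.camera('wrist')
f=lambda p:((p-LIP)@xc,(p-LIP)@yc,p[2])
for u,v,z in((441,108,.23),(704,107,.23),(500,107,.22),(650,108,.22),(500,86,0),(620,86,0)):
    print(np.round(f(onz(d,u-400+150,v+40,z,s)),4))
c=cams.camera('scene')
for u,v,z in ((184,192,.23),(287,136,.23),(200,307,0),(294,245,0),(122,150,.23)): print('scene',np.round(f(onz(c,130+u/2,90+v/2,z)),4))
E
```

```text
[-0.1215 -0.0958  0.23  ]
[-0.1222  0.0949  0.23  ]
[-0.1192 -0.0531  0.22  ]
[-0.1186  0.0562  0.22  ]
[-0.1194 -0.1055  0.    ]
[-0.1182  0.0664  0.    ]
scene [-0.1396  0.098   0.23  ]
scene [-0.1399 -0.0824  0.23  ]
scene [-0.1204  0.0868  0.    ]
scene [-0.1157 -0.1038  0.    ]
scene [-0.0038  0.0997  0.23  ]
```

```bash
sed -i 's/LIP=np.array(\[.534,-.316,.22\])/LIP=np.array([.5326,-.325,.22])/' h.py; python3 - <<'E'
from h import *
s=readout.read_state()
print([delta(cb(-.066,0,z),Rtool(81),s) for z in(.2585,)])
E
```

```text
[(array([0.001, 0.   , 0.   ]), array([-0.0099,  0.0001,  0.0413]))]
```

Call:
step_arm(deltas=[[[0,0,0,-0.0099,0,0.01,0],[0,0,0,-0.0099,0,0.025,0],[0,0,0,-0.0099,0,0.036,0],[0,0,0,-0.0099,0,0.041,0],[0,0,0,-0.0099,0,0.041,0],[0,0,0,-0.0099,0,0.041,90],[0,0,0,-0.0099,0,0.041,90],[0,0,0,-0.0099,0,0.041,90]]])

```text
time: 19.98
ee_pos: [0.5431, -0.2598, 0.2593]
eef_rot: [0.76, 0.649, 0.0, 0.001]
ft_force: [-0.7, 0.7, 0.3]
width: 0.0766
grip_force: 0.0
```

```bash
python3 - <<'E'
from h import *
s=readout.read_state(); print(s['ee_pos'],s['ft_force'])
for p in [(-.066,0,.36),(-.16,0,.36),(-.16,0,.27),(-.12,0,.27),(-.05,0,.27),(-.04,0,.27)]: print(p,delta(cb(*p),Rtool(81,-12),s),delta(cb(*p),Rtool(81),s)[1])
E
```

```text
[ 0.54306245 -0.25981805  0.25932882] [-0.71054724  0.74926168  0.334326  ]
(-0.066, 0, 0.36) (array([ 0.002, -0.209, -0.   ]), array([-0.    ,  0.    , -0.1007])) [-0.      0.     -0.1007]
(-0.16, 0, 0.36) (array([ 0.002, -0.209, -0.   ]), array([ 0.094 , -0.    , -0.1007])) [ 0.094  -0.     -0.1007]
(-0.16, 0, 0.27) (array([ 0.002, -0.209, -0.   ]), array([ 0.094 , -0.0002, -0.0107])) [ 0.094  -0.0002 -0.0107]
(-0.12, 0, 0.27) (array([ 0.002, -0.209, -0.   ]), array([ 0.054 , -0.0002, -0.0107])) [ 0.054  -0.0002 -0.0107]
(-0.05, 0, 0.27) (array([ 0.002, -0.209, -0.   ]), array([-0.016 , -0.0001, -0.0107])) [-0.016  -0.0001 -0.0107]
(-0.04, 0, 0.27) (array([ 0.002, -0.209, -0.   ]), array([-0.026 , -0.0001, -0.0107])) [-0.026  -0.0001 -0.0107]
```

Call:
step_arm(deltas=[[[0,0,0,0,0,-0.05,90],[0,0,0,0,0,-0.1,90],[0,-0.1,0,0.06,0,-0.1,0],[0,-0.209,0,0.1,0,-0.1,0],[0,-0.209,0,0.1,0,-0.1,0],[0,-0.209,0,0.1,0,-0.06,0],[0,-0.209,0,0.1,0,-0.0107,0],[0,-0.209,0,0.1,0,-0.0107,0],[0,-0.209,0,0.08,0,-0.0107,0],[0,-0.209,0,0.065,0,-0.0107,0],[0,-0.209,0,0.05,0,-0.0107,0],[0,-0.209,0,0.04,0,-0.0107,0],[0,-0.209,0,0.03,0,-0.0107,0],[0,-0.209,0,0.02,0,-0.0107,0],[0,-0.209,0,0.01,0,-0.0107,0],[0,-0.209,0,0,0,-0.0107,0]]])

```text
time: 21.98
ee_pos: [0.5427, -0.2604, 0.2695]
eef_rot: [0.756, 0.646, -0.079, 0.068]
ft_force: [0.4, 2.4, 2.6]
width: 0.0003
grip_force: 1.5
```

```bash
python3 - <<'E'
from h import *
s,c=snap('scene','s7.png'); print(s['ee_pos'],s['ft_force'],s['width'],(s['ee_pos']-LIP)@xc,(s['ee_pos']-LIP)@yc)
b=birds(c,None,cb(-.06,0,.26)[:2],z=.26,half=.1,n=100); h=cv2.cvtColor(b,cv2.COLOR_RGB2HSV).astype(int)
red=((h[...,0]<6)|(h[...,0]>174))&(h[...,1]>170)&(h[...,2]>60); v,u=np.nonzero(red); print(red.sum())
if len(u):
  P=np.c_[cb(-.06,0,0)[0]-.1+u*.2/99,cb(-.06,0,0)[1]-.1+v*.2/99]-LIP[:2]; print('band xc',(P@xc[:2]).mean(),'yc',(P@yc[:2]).mean())
E
```

```text
[ 0.54272772 -0.26039257  0.26947239] [0.36176417 2.40304886 2.61391285] 0.0003255438148198832 -0.06541206159833496 -7.25743541856541e-05
154
band xc -0.025978793440902512 yc 0.03741707988980722
```

Call:
step_arm(deltas=[[[0,0,0,-0.0098,0,0.0021,0],[0,0,0,-0.0147,0,0.0031,0],[0,0,0,-0.0196,0,0.0042,0],[0,0,0,-0.0244,0,0.0052,0],[0,0,0,-0.0293,0,0.0062,0],[0,0,0,-0.0293,0,0.0062,0],[0,0,0,-0.0293,0,0.0062,0]]])

```text
time: 22.9
ee_pos: [0.5382, -0.2891, 0.2695]
eef_rot: [0.756, 0.646, -0.079, 0.068]
ft_force: [1.7, 0.5, 1.1]
width: 0.0003
grip_force: 0.0
```

```bash
cat > chk.py <<'E'
from h import *
s=readout.read_state(); c=cams.camera('scene'); d=cams.camera('side'); print(s['ee_pos'],s['ft_force'],(s['ee_pos']-LIP)@xc)
for n,k,x in(('scene',c,(-.1,.0,.26)),('side',d,(-.1,0,.26))):
    h=cv2.cvtColor(k['img'],cv2.COLOR_RGB2HSV).astype(int)
    u0,v0=map(int,proj(k,cb(-.03,0,.25))); w=h[v0-40:v0+40,u0-40:u0+40]
    red=((w[...,0]<6)|(w[...,0]>174))&(w[...,1]>150)&(w[...,2]>50); yel=(abs(w[...,0]-25)<7)&(w[...,1]>180)
    print(n,(u0,v0),'red px',red.sum(),'yellow px',yel.sum())
E
python3 chk.py
```

```text
[ 0.53820944 -0.28913276  0.26947923] [1.68850762 0.49382593 1.07610357] -0.036311906563725134
scene (223, 147) red px 0 yellow px 297
side (324, 132) red px 0 yellow px 163
```

Call:
step_arm(deltas=[[[0,0,0,0.05,0,-0.011,0],[0,0,0,0.1,0,-0.022,0],[0,0.1,0,0.1,0,-0.06,20],[0,0.209,0,0.1,0,-0.08,50],[0,0.209,0,0.1,0,-0.08,100],[0,0.209,0,0.1,0,-0.08,100]]])

```text
time: 23.75
ee_pos: [0.5558, -0.176, 0.3261]
eef_rot: [0.76, 0.65, -0.001, 0.0]
ft_force: [0.5, -0.1, -0.1]
width: 0.0327
grip_force: 0.0
```

```bash
python3 chk.py; python3 - <<'E'
from h import *
k=cams.camera('scene')
a=cv2.imread('pics/scene0.png')[:,:,::-1]
for im in (a,k['img']):
    h=cv2.cvtColor(np.ascontiguousarray(im),cv2.COLOR_RGB2HSV).astype(int)[105:165,190:240]; y=(abs(h[...,0]-25)<6)&(h[...,1]>180); print('yel',y.sum(), h[y][:,2].mean(), np.argwhere(y).mean(0))
s,c=snap('wrist','w8.png'); print(s['ee_pos'])
o,b,m=findpack(c,s,(.45,-.06),half=.1,n=200); print(o); 
cv2.imwrite('pics/b8.png',np.hstack([cv2.imread('pics/w8.png')[:240],cv2.resize(np.vstack([b[:,:,::-1]]),(160,240))]))
E
```

```text
[ 0.55576188 -0.1760325   0.32605804] [ 0.50221835 -0.11855853 -0.07944098] -0.1507931391947572
scene (223, 147) red px 0 yellow px 579
side (324, 132) red px 0 yellow px 68
yel 939 78.99574014909479 [31.85729499 24.92119276]
yel 572 71.74125874125875 [37.00874126 18.53671329]
[ 0.55582918 -0.17547657  0.32602532]
[(0.4428, -0.0825, 171.0, 0.122, 0.061, 2187)]
```

```bash
python3 - <<'E'
from h import *
s=readout.read_state()
for z in(.25,.036): print(delta([.423,-.0794,z],Rtool(171),s))
E
```

```text
(array([-0.001,  0.   , -1.57 ]), array([ 0.0744, -0.1461,  0.0762]))
(array([-0.001,  0.   , -1.57 ]), array([ 0.0745, -0.146 ,  0.2902]))
```

Call:
step_arm(deltas=[[[0,0,-1.57,0.0745,-0.146,0.0,100],[0,0,-1.57,0.0745,-0.146,0.03,100],[0,0,-1.57,0.0745,-0.146,0.076,100],[0,0,-1.57,0.0745,-0.146,0.076,100],[0,0,-1.57,0.0745,-0.146,0.076,100],[0,0,-1.57,0.0745,-0.146,0.076,100],[0,0,-1.57,0.0745,-0.146,0.076,100],[0,0,-1.57,0.0745,-0.146,0.076,100],[0,0,-1.57,0.0745,-0.146,0.076,100],[0,0,-1.57,0.0745,-0.146,0.076,100],[0,0,-1.57,0.0745,-0.146,0.076,100]]])

```text
time: 25.32
ee_pos: [0.4234, -0.0798, 0.2507]
eef_rot: [0.08, 0.997, -0.0, 0.0]
ft_force: [-0.0, -0.6, 0.2]
width: 0.0873
grip_force: 0.0
```

```bash
python3 - <<'E'
from h import *
s,c=snap('wrist','w9.png'); print(s['ee_pos'],s['width'])
print(findpack(c,s,(.443,-.08),half=.1,n=200)[0])
for z in(.036,): print(delta([.423,-.0794,z],Rtool(171),s))
E
```

```text
[ 0.42342236 -0.07975747  0.25073796] 0.08734748806492658
[(0.4359, -0.0814, 170.5, 0.119, 0.061, 2200)]
(array([-0.   ,  0.001, -0.002]), array([0.0006, 0.0004, 0.2147]))
```

Call:
step_arm(deltas=[[[0,0,0,0,0,0.05,100],[0,0,0,0,0,0.1,100],[0,0,0,0,0,0.15,100],[0,0,0,0,0,0.185,100],[0,0,0,0,0,0.205,100],[0,0,0,0,0,0.2147,100],[0,0,0,0,0,0.2147,100],[0,0,0,0,0,0.2147,0],[0,0,0,0,0,0.2147,0],[0,0,0,0,0,0.2147,0],[0,0,0,0,0,0.2147,0]]], squeeze=50)

```text
time: 26.75
ee_pos: [0.4239, -0.0799, 0.0365]
eef_rot: [0.079, 0.997, -0.0, 0.001]
ft_force: [-0.3, 1.0, 4.1]
width: 0.0598
grip_force: 50.0
```

```bash
python3 - <<'E'
from h import *
s=readout.read_state()
print(delta([.423,-.06,.302],Rtool(171),s))
for z in(.302,.2585): print(delta(cb(-.084,0,z),Rtool(81),s))
E
```

```text
(array([-0.   ,  0.001, -0.001]), array([ 0.0037,  0.0195, -0.2655]))
(array([0.001, 0.001, 1.57 ]), array([-0.1461, -0.141 , -0.2653]))
(array([0.001, 0.001, 1.57 ]), array([-0.146 , -0.141 , -0.2218]))
```

Call:
step_arm(deltas=[[[0,0,0,0,0.005,-0.05,0],[0,0,0,0,0.01,-0.1,0],[0,0,0,0,0.015,-0.155,0],[0,0,0,0.0037,0.02,-0.21,0],[0,0,0,0.0037,0.02,-0.265,0],[0,0,1.57,-0.146,-0.141,-0.265,0],[0,0,1.57,-0.146,-0.141,-0.265,0],[0,0,1.57,-0.146,-0.141,-0.265,0],[0,0,1.57,-0.146,-0.141,-0.265,0],[0,0,1.57,-0.146,-0.141,-0.265,0],[0,0,1.57,-0.146,-0.141,-0.265,0],[0,0,1.57,-0.146,-0.141,-0.265,0],[0,0,1.57,-0.146,-0.141,-0.265,0],[0,0,1.57,-0.146,-0.141,-0.265,0],[0,0,1.57,-0.146,-0.141,-0.265,0],[0,0,1.57,-0.146,-0.141,-0.265,0]]])

```text
time: 28.75
ee_pos: [0.5453, -0.2421, 0.3008]
eef_rot: [0.76, 0.65, 0.0, -0.0]
ft_force: [0.5, -0.1, -5.0]
width: 0.0595
grip_force: 50.0
```

```bash
python3 - <<'E'
from h import *
s,c=snap('wrist','w10.png'); print(s['ee_pos'],s['width'])
o,b,m=findpack(c,s,cb(-.066,0,0)[:2],z=.306,half=.12); print(o)
# rear (outer) edge of pack at z=.306 from dark column along center line
for x in np.arange(-.17,-.09,.005): 
    u,v=proj(c,cb(x,.0,.306),s); print(round(x,3),c['img'][int(v),int(u)].tolist(),end=' ')
for z in(.2585,): print(delta(cb(-.084,0,z),Rtool(81),s))
E
```

```text
[ 0.54526256 -0.24207507  0.30080229] 0.059469794732849274
[(np.float64(0.5429), np.float64(-0.2739), 0.0, 0.24, 0.212, 1270)]
-0.17 [254, 235, 169] -0.165 [254, 237, 170] -0.16 [206, 150, 99] -0.155 [92, 77, 69] -0.15 [73, 70, 69] -0.145 [99, 91, 85] -0.14 [218, 199, 185] -0.135 [54, 42, 8] -0.13 [16, 14, 15] -0.125 [19, 19, 21] -0.12 [22, 20, 21] -0.115 [24, 21, 23] -0.11 [62, 59, 60] -0.105 [98, 94, 95] -0.1 [78, 72, 73] -0.095 [102, 42, 42] -0.09 [199, 21, 14] (array([-0.   , -0.   ,  0.002]), array([0.0001, 0.0004, 0.0423]))
```

Call:
step_arm(deltas=[[[0,0,0,-0.006,0,0.01,0],[0,0,0,-0.006,0,0.025,0],[0,0,0,-0.006,0,0.036,0],[0,0,0,-0.006,0,0.042,0],[0,0,0,-0.006,0,0.042,0],[0,0,0,-0.006,0,0.042,90],[0,0,0,-0.006,0,0.042,90],[0,0,0,-0.006,0,0.042,90],[0,0,0,-0.006,0,-0.01,90],[0,0,0,-0.006,0,-0.06,90]]])

```text
time: 30.05
ee_pos: [0.5443, -0.248, 0.3629]
eef_rot: [0.76, 0.649, 0.0, 0.0]
ft_force: [0.5, -0.1, -0.2]
width: 0.078
grip_force: 0.0
```

```bash
python3 - <<'E'
from h import *
s=readout.read_state(); print(s['ee_pos'],s['ft_force'])
for p in [(-.17,0,.36),(-.17,0,.27),(-.036,0,.27)]: print(p,delta(cb(*p),Rtool(81,-12),s))
E
```

```text
[ 0.54426944 -0.24796551  0.36285138] [ 0.54074093 -0.14730761 -0.1591702 ]
(-0.17, 0, 0.36) (array([ 0.001, -0.209, -0.   ]), array([0.0921, 0.0004, 0.0028]))
(-0.17, 0, 0.27) (array([ 0.001, -0.209, -0.   ]), array([0.0921, 0.0004, 0.0928]))
(-0.036, 0, 0.27) (array([ 0.001, -0.209, -0.   ]), array([-0.0419,  0.0004,  0.0929]))
```

Call:
step_arm(deltas=[[[0,-0.1,0,0.06,0,0,0],[0,-0.209,0,0.094,0,0,0],[0,-0.209,0,0.094,0,0,0],[0,-0.209,0,0.094,0,0.05,0],[0,-0.209,0,0.094,0,0.092,0],[0,-0.209,0,0.094,0,0.092,0],[0,-0.209,0,0.08,0,0.092,0],[0,-0.209,0,0.065,0,0.092,0],[0,-0.209,0,0.05,0,0.092,0],[0,-0.209,0,0.035,0,0.092,0],[0,-0.209,0,0.02,0,0.092,0],[0,-0.209,0,0.005,0,0.092,0],[0,-0.209,0,-0.01,0,0.092,0],[0,-0.209,0,-0.02,0,0.092,0],[0,-0.209,0,-0.03,0,0.092,0],[0,-0.209,0,-0.037,0,0.092,0],[0,-0.209,0,-0.042,0,0.092,0],[0,-0.209,0,-0.042,0,0.092,0],[0,-0.209,0,-0.042,0,0.092,0]]])

```text
time: 32.42
ee_pos: [0.5381, -0.2892, 0.2693]
eef_rot: [0.756, 0.646, -0.079, 0.068]
ft_force: [-0.1, 0.3, -0.4]
width: 0.0003
grip_force: 0.0
```

```bash
python3 chk.py
```

```text
[ 0.53814301 -0.28915666  0.26932185] [-0.08855318  0.30985974 -0.40632166] -0.03627793347174735
scene (223, 147) red px 0 yellow px 291
side (324, 132) red px 0 yellow px 143
```

Call:
step_arm(deltas=[[[0,0,0,0.05,0,-0.011,0],[0,0,0,0.1,0,-0.022,0],[0,0.1,0,0.15,0,-0.04,0],[0,0.209,0,0.2,0,-0.06,0],[0,0.209,0,0.25,0,-0.06,0],[0,0.209,0,0.3,0,-0.06,0],[0,0.209,0,0.35,0,-0.06,0],[0,0.209,0,0.35,0,-0.06,0]]])

```text
time: 33.52
ee_pos: [0.5927, 0.0662, 0.2545]
eef_rot: [0.758, 0.652, 0.0, -0.001]
ft_force: [0.8, -0.3, -0.5]
width: 0.0003
grip_force: 0.0
```

```bash
python3 - <<'E'
from h import *
s,c=snap('scene','s11.png'); print(s['ee_pos']); snap('side','d11.png')
a=cv2.imread('pics/s11.png')[40:320,60:460];b=cv2.imread('pics/d11.png')[60:340,180:580]
z=cv2.resize(cv2.imread('pics/s11.png')[60:180,90:280],(500,316)); z2=cv2.resize(cv2.imread('pics/d11.png')[60:180,280:394],(300,316))
cv2.imwrite('pics/v11.png',np.vstack([np.hstack([a,b]),np.hstack([z,z2])]))
s,c=snap('wrist','w11.png'); h=cv2.cvtColor(c['img'],cv2.COLOR_RGB2HSV).astype(int)
red=((h[...,0]<6)|(h[...,0]>174))&(h[...,1]>170)&(h[...,2]>90); k,L,st,ce=cv2.connectedComponentsWithStats(red.astype(np.uint8))
print([(st[i,4],onz(c,*ce[i],.03,s).round(3)) for i in range(1,k) if st[i,4]>60])
print(delta(pk(0,-.081,.14),Rtool(yp+180,0),s),delta(pk(0,-.081,.10),Rtool(yp+180,0),s))
E
```

```text
[0.59272018 0.06623148 0.25447201]
[(np.int32(1551), array([0.746, 0.144, 0.03 ]))]
(array([-0.   ,  0.001, -2.256]), array([ 0.228 , -0.0628,  0.1151])) (array([-0.   ,  0.001, -2.256]), array([ 0.228 , -0.0628,  0.1551]))
```

View pics/v11.png

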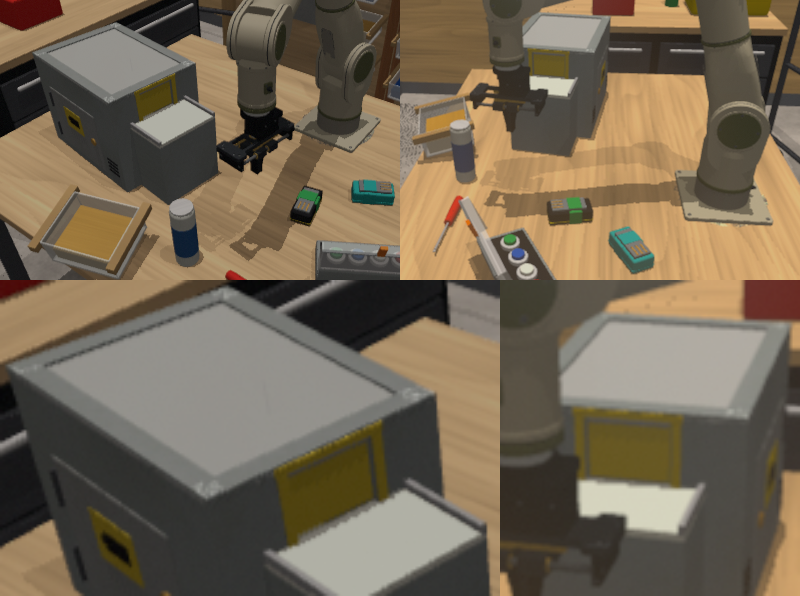

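Call:
step_arm(deltas=[[[0,0,-2.256,0.228,-0.0628,0,0],[0,0,-2.256,0.228,-0.0628,0,0],[0,0,-2.256,0.228,-0.0628,0,0],[0,0,-2.256,0.228,-0.0628,0,0],[0,0,-2.256,0.228,-0.0628,0,0],[0,0,-2.256,0.228,-0.0628,0,0],[0,0,-2.256,0.228,-0.0628,0,0],[0,0,-2.256,0.228,-0.0628,0,0],[0,0,-2.256,0.228,-0.0628,0,0],[0,0,-2.256,0.228,-0.0628,0,0],[0,0,-2.256,0.228,-0.0628,0,0],[0,0,-2.256,0.228,-0.0628,0,0],[0,0,-2.256,0.228,-0.0628,0.0,0],[0,0,-2.256,0.228,-0.0628,0.05,0],[0,0,-2.256,0.228,-0.0628,0.1,0],[0,0,-2.256,0.228,-0.0628,0.15,0],[0,0,-2.256,0.228,-0.0628,0.155,0],[0,0,-2.256,0.228,-0.0628,0.155,0]]])

```text
time: 35.92
ee_pos: [0.5681, 0.296, 0.1019]
eef_rot: [-0.26, 0.966, -0.0, 0.001]
ft_force: [0.2, 0.2, -0.3]
width: 0.0003
grip_force: 0.0
```

```bash
python3 - <<'E'
from h import *
s=readout.read_state(); print(s['ee_pos'],s['ft_force'])
print(delta(pk(0,-.081,.0784),Rtool(yp+180,0),s))
s,c=snap('wrist','w12.png'); u,v=proj(c,pk(-.012,-.081,.058),s); print(c['img'][int(v),int(u)],'at green')
E
```

```text
[0.56805056 0.29602179 0.10188531] [ 0.23297633  0.18354358 -0.2887939 ]
(array([-0.001,  0.002, -0.003]), array([0.0011, 0.0006, 0.0235]))
[23 96 39] at green
```

Call:
step_arm(deltas=[[[0,0,0,0.001,0,0.01,0],[0,0,0,0.001,0,0.018,0],[0,0,0,0.001,0,0.0225,0],[0,0,0,0.001,0,0.0245,0],[0,0,0,0.001,0,0.0245,0],[0,0,0,0.001,0,0.0245,0]]])

```text
time: 36.72
ee_pos: [0.5669, 0.2956, 0.0782]
eef_rot: [-0.261, 0.965, -0.001, 0.001]
ft_force: [-7.0, -5.7, 21.2]
width: 0.0006
grip_force: 11.0
```

```bash
python3 - <<'E'
from h import *
s,c=snap('wrist','w13.png'); print(s['ee_pos'],s['ft_force'])
im=c['img'].astype(int)
# side-wall visibility: profile across front edge for green vs blue at same relative offset
for n,y in(('green',-.081),('blue',-.027),('white',.027)):
    print(n,[im[int(v),int(u)].tolist() for u,v in [proj(c,pk(x,y-.011,.052),s) for x in np.arange(-.024,-.004,.002)]])
E
```

```text
[0.56694854 0.29557277 0.07821833] [-6.96058235 -5.71596886 21.19269239]
green [[113, 102, 99], [123, 111, 107], [147, 132, 129], [138, 124, 121], [142, 128, 125], [143, 130, 127], [86, 98, 79], [15, 82, 32], [18, 77, 32], [14, 54, 23]]
blue [[113, 100, 98], [134, 121, 120], [147, 133, 131], [138, 125, 123], [140, 125, 124], [142, 128, 125], [62, 65, 93], [10, 35, 84], [12, 34, 84], [12, 36, 85]]
white [[112, 101, 99], [148, 132, 131], [186, 169, 165], [178, 162, 159], [188, 170, 167], [153, 137, 136], [132, 119, 112], [126, 114, 104], [129, 115, 107], [127, 114, 104]]
```

```bash
python3 - <<'E'
from h import *
s=readout.read_state()
Rt=Rtool(yp+180,0)
print(delta(pk(0,-.081,.30),Rt,s),delta(pk(.165,0,.30),Rt,s),delta(pk(.165,0,.20),Rt,s))
E
```

```text
(array([-0.002,  0.002, -0.001]), array([-0.0006,  0.0001, -0.2218])) (array([-0.002,  0.002, -0.001]), array([-0.1655,  0.0812, -0.2216])) (array([-0.002,  0.002, -0.001]), array([-0.1653,  0.0814, -0.1216]))
```

Call:
step_arm(deltas=[[[0,0,0,0,0,-0.05,0],[0,0,0,0,0,-0.11,0],[0,0,0,0,0,-0.17,0],[0,0,0,0,0,-0.222,0],[0,0,0,0,0,-0.222,0],[0,0,0,-0.05,0.03,-0.222,0],[0,0,0,-0.1,0.06,-0.222,0],[0,0,0,-0.1655,0.0812,-0.222,0],[0,0,0,-0.1655,0.0812,-0.222,0],[0,0,0,-0.1655,0.0812,-0.222,0],[0,0,0,-0.1655,0.0812,-0.17,0],[0,0,0,-0.1655,0.0812,-0.1216,0],[0,0,0,-0.1655,0.0812,-0.1216,0]]])

```text
time: 38.4
ee_pos: [0.6674, 0.4462, 0.1935]
eef_rot: [-0.261, 0.965, -0.002, -0.003]
ft_force: [-0.0, -0.8, 0.5]
width: 0.0007
grip_force: 0.0
```

```bash
python3 - <<'E'
from h import *
s=readout.read_state(); print(s['ee_pos'],s['ft_force'],s['joint_positions'].round(2)); print((s['ee_pos']-PC)@xp)
Rt=Rtool(yp+180,0)
for x in(.12,.085): print(delta(pk(x,0,.195),Rt,s))
for t in range(85,-1,-10):
    th=np.radians(t); d=.115; x=.06-d*np.cos(th)+.002*np.sin(th)+.0095; z=.066+d*np.sin(th)+.002*np.cos(th)
    print(t,round(x,3),round(z,3),delta(pk(x,0,z+.025),Rt,s)[1])
E
```

```text
[0.6673719  0.44621778 0.19349486] [-0.01855032 -0.81325386  0.50966645] [-0.31  0.89 -0.78  0.86  0.58  1.57  1.23]
0.16253036748374336
(array([-0.003, -0.006, -0.001]), array([ 0.0425,  0.002 , -0.0013]))
(array([-0.003, -0.006, -0.001]), array([ 0.0775,  0.002 , -0.001 ]))
85 0.061 0.181 [ 0.1011  0.0019 -0.0116]
75 0.042 0.178 [ 0.1209  0.0019 -0.0084]
65 0.023 0.171 [ 0.1398  0.0019 -0.0017]
55 0.005 0.161 [0.1573 0.0019 0.0081]
45 -0.01 0.149 [0.1728 0.002  0.0208]
35 -0.024 0.134 [0.1859 0.002  0.036 ]
25 -0.034 0.116 [0.1961 0.002  0.0533]
15 -0.041 0.098 [0.2032 0.0021 0.072 ]
5 -0.045 0.078 [0.2069 0.0021 0.0917]
```

Call:
step_arm(deltas=[[[0,0,0,0.02,0.002,-0.002,0],[0,0,0,0.0425,0.002,-0.004,0],[0,0,0,0.06,0.002,-0.006,0],[0,0,0,0.0775,0.002,-0.008,0],[0,0,0,0.09,0.002,-0.01,0],[0,0,0,0.1011,0.002,-0.0116,0],[0,0,0,0.111,0.002,-0.0105,0],[0,0,0,0.1209,0.002,-0.0084,0],[0,0,0,0.13,0.002,-0.0055,0],[0,0,0,0.1398,0.002,-0.0017,0],[0,0,0,0.149,0.002,0.003,0],[0,0,0,0.1573,0.002,0.008,0],[0,0,0,0.1655,0.002,0.014,0],[0,0,0,0.1728,0.002,0.0208,0],[0,0,0,0.1797,0.002,0.028,0],[0,0,0,0.1859,0.002,0.036,0],[0,0,0,0.1859,0.002,0.036,0]]])

```text
time: 40.52
ee_pos: [0.5063, 0.3564, 0.1604]
eef_rot: [-0.261, 0.965, -0.001, -0.0]
ft_force: [0.6, -0.5, -0.3]
width: 0.0003
grip_force: 0.0
```

```bash
cat > cov.py <<'E'
from h import *
s=readout.read_state(); print(s['ee_pos'],s['ft_force'],(s['ee_pos']-PC)@xp)
for n in('scene','side'):
    c=cams.camera(n); h=cv2.cvtColor(c['img'],cv2.COLOR_RGB2HSV).astype(int)
    u0,v0=map(int,proj(c,pk(0,0,.12))); a=max(v0-70,0);b=max(u0-70,0); w=h[a:v0+70,b:u0+70]
    m=((w[...,0]>=7)&(w[...,0]<=14)&(w[...,1]>195)&(w[...,2]>90)).astype(np.uint8); k,L,st,ce=cv2.connectedComponentsWithStats(m)
    if k>1:
        i=1+np.argmax(st[1:,4]); uv=ce[i]+[b,a]
        best=min(np.arange(0,2,.02),key=lambda t:np.hypot(*(np.array(proj(c,HG+.14*(-np.cos(t)*xp+np.array([0,0,np.sin(t)]))))-uv)))
        print(n,uv.round(1),st[i,4],'theta',best.round(2))
E
python3 cov.py; python3 - <<'E'
from h import *
s=readout.read_state(); Rt=Rtool(yp+180,0)
for t in (25,15,5,0,-3):
    th=np.radians(t); d=.115; x=.06-d*np.cos(th)+.002*np.sin(th)+.0095; z=.066+d*np.sin(th)+.002*np.cos(th)
    print(t,round(x,3),round(z,3),delta(pk(x,0,z+.025),Rt,s)[1])
E
```

```text
[0.50627183 0.35642363 0.16042174] [ 0.55670262 -0.46800562 -0.32814874] -0.021864577813629008
25 -0.034 0.116 [ 0.0128 -0.0018  0.0198]
15 -0.041 0.098 [ 0.02   -0.0018  0.0385]
5 -0.045 0.078 [ 0.0238 -0.0018  0.0582]
0 -0.046 0.068 [ 0.0244 -0.0018  0.0682]
-3 -0.045 0.062 [ 0.0243 -0.0018  0.0742]
```

Call:
step_arm(deltas=[[[0,0,0,0.0068,-0.001,0.009,0],[0,0,0,0.0128,-0.0018,0.0198,0],[0,0,0,0.017,-0.0018,0.029,0],[0,0,0,0.02,-0.0018,0.0385,0],[0,0,0,0.022,-0.0018,0.048,0],[0,0,0,0.0238,-0.0018,0.0582,0],[0,0,0,0.0244,-0.0018,0.0635,0],[0,0,0,0.0244,-0.0018,0.0635,0]]])

```text
time: 41.62
ee_pos: [0.4866, 0.3428, 0.0973]
eef_rot: [-0.261, 0.965, -0.0, 0.0]
ft_force: [0.3, 0.1, -0.5]
width: 0.0003
grip_force: 0.2
```

```bash
python3 cov.py; python3 - <<'E'
from h import *
c=cams.camera('scene'); 
for t in(0,.3,.6,1): 
    u,v=proj(c,HG+.155*(-np.cos(t)*xp+np.array([0,0,np.sin(t)]))); print(t,round(u),round(v),c['img'][int(v),int(u)])
s,c=snap('wrist','w14.png')
for t in(0,.1,.3,.6,1): 
    u,v=proj(c,HG+.155*(-np.cos(t)*xp+np.array([0,0,np.sin(t)])),s); print('w',t,round(u),round(v),c['img'][min(399,max(0,int(v))),int(u)])
E
```

```text
[0.48663466 0.34283158 0.09730617] [ 0.27070925  0.08710474 -0.54331834] -0.04567649973881013
0 427 265 [12 14 15]
0.3 429 255 [10 10 12]
0.6 433 249 [6 7 6]
1 437 249 [9 7 7]
w 0 326 163 [194  79   7]
w 0.1 326 170 [192  75   6]
w 0.3 326 200 [145  54   5]
w 0.6 326 296 [46 42 41]
w 1 326 472 [6 7 8]
```

```bash
cat > cw.py <<'E'
from h import *
s,c=snap('wrist','wc.png'); print(s['ft_force'],s['ee_pos'])
h=cv2.cvtColor(c['img'],cv2.COLOR_RGB2HSV).astype(int); m=(h[...,0]>=6)&(h[...,0]<=15)&(h[...,1]>200)&(h[...,2]>80)
m[:, :300]=0; m[:,352:]=0; v,u=np.nonzero(m); print('tab rows',v.min(),v.max(),'cols',u.min(),u.max(),'n',m.sum())
for v in range(140,230,10): print(v, m[v].nonzero()[0][[0,-1]] if m[v].any() else None,end=';')
print()
yx=np.array([-xp[1],xp[0],0])
for t in(0,.05,.1,.15,.2,.3): 
    e=np.array([-np.cos(t),0,np.sin(t)]); q=lambda d,y:np.round(proj(c,HG+d*(e[0]*xp+[0,0,e[2]])+y*yx,s),1)
    print(t,'tip',q(.160,-.008),q(.160,.008),'edge',q(.118,.008),q(.118,-.128),q(.118,.128))
E
python3 cw.py
```

```text
[ 0.08093039  0.04262949 -0.88572975] [0.48661854 0.3431621  0.09798241]
tab rows 159 233 cols 309 338 n 2144
140 None;150 None;160 [309 338];170 [309 338];180 [309 338];190 [309 338];200 [310 337];210 [310 337];220 [310 337];
0 tip [311.4 154.5] [339.9 154.6] edge [338.9 223.9] [138.6 220.8] [511.8 220.8]
0.05 tip [310.8 157.4] [340.6 157.4] edge [339.3 228. ] [134.3 224.2] [516.1 224.2]
0.1 tip [310.2 161.2] [341.4 161.2] edge [339.8 232.8] [129.9 228.1] [520.5 228.2]
0.15 tip [309.5 166.2] [342.2 166.2] edge [340.2 238.3] [125.5 232.7] [525.  232.7]
0.2 tip [308.7 172.6] [343.1 172.6] edge [340.7 244.6] [121.1 237.8] [529.4 237.8]
0.3 tip [307.  189.9] [345.1 189.9] edge [341.6 259.7] [112.3 249.9] [538.2 249.8]
```

Call:
step_arm(deltas=[[[0,0,0,0,0,0.003,0],[0,0,0,0,0,0.005,0],[0,0,0,0,0,0.007,0],[0,0,0,0,0,0.007,0],[0,0,0,0,0,0.007,0]]])

```text
time: 42.5
ee_pos: [0.4867, 0.343, 0.0907]
eef_rot: [-0.261, 0.965, -0.0, 0.0]
ft_force: [-0.0, -0.8, 1.1]
width: 0.0006
grip_force: 0.0
```

```bash
python3 cw.py
```

```text
[-0.00274485 -0.758443    1.05443583] [0.48670633 0.34304641 0.09073719]
tab rows 159 233 cols 309 338 n 2144
140 None;150 None;160 [309 338];170 [309 338];180 [309 338];190 [310 338];200 [310 338];210 [310 337];220 [311 337];
0 tip [311.2 156.7] [340.8 156.7] edge [339.7 228.6] [133.4 224.7] [517.4 224.7]
0.05 tip [310.5 159.8] [341.6 159.8] edge [340.1 233. ] [128.9 228.3] [521.9 228.3]
0.1 tip [309.8 163.9] [342.4 163.9] edge [340.6 238.1] [124.3 232.5] [526.5 232.4]
0.15 tip [309.  169.3] [343.4 169.3] edge [341.1 244. ] [119.7 237.2] [531.2 237.2]
0.2 tip [308.2 176.1] [344.4 176.2] edge [341.6 250.8] [115.  242.6] [535.8 242.5]
0.3 tip [306.4 194.9] [346.6 194.9] edge [342.7 266.9] [105.9 255.2] [544.9 255.1]
```

Call:
step_arm(deltas=[[[0,0,0,0,0,0.001,0],[0,0,0,0,0,0.002,0],[0,0,0,0,0,0.003,0],[0,0,0,0,0,0.003,0],[0,0,0,0,0,0.003,0]]])

```text
time: 43.18
ee_pos: [0.4868, 0.3432, 0.0902]
eef_rot: [-0.261, 0.965, -0.001, 0.001]
ft_force: [-8.3, -8.5, 26.3]
width: 0.0003
grip_force: 13.0
```

```bash
python3 cw.py|head -2
```

```text
[-8.34322086 -8.54291836 26.25645876] [0.48683599 0.34318284 0.09022979]
tab rows 158 233 cols 309 338 n 2173
```

Call:
step_arm(deltas=[[[0,0,0,0,0,-0.03,0],[0,0,0,0,0,-0.08,0],[0,0,0,0,0,-0.14,0],[0,0,0,0.0,0,-0.15,0],[0,0,0,0.0,0,-0.15,0]]])

```text
time: 43.85
ee_pos: [0.4868, 0.3432, 0.238]
eef_rot: [-0.261, 0.965, -0.0, 0.001]
ft_force: [0.4, 0.1, -0.2]
width: 0.0005
grip_force: 0.0
```

```bash
python3 cw.py; python3 - <<'E'
from h import *
for n in ('scene','side'):
    k=cams.camera(n); a=cv2.imread(f'pics/{n}0.png')[:,:,::-1]
    u0,v0=map(int,proj(k,pk(-.084,0,.066))); d=np.abs(a[v0-25:v0+60,u0-60:u0+60].astype(int)-k['img'][v0-25:v0+60,u0-60:u0+60]).mean(); 
    h=lambda im:[np.argwhere(((q:=cv2.cvtColor(np.ascontiguousarray(im[v0-30:v0+30,u0-30:u0+30]),cv2.COLOR_RGB2HSV).astype(int))[...,0]<15)&(q[...,1]>220)&(q[...,2]>120)).mean(0).round(2)]
    print(n,d,h(a),h(k['img']))
k=cams.camera('scene'); a=cv2.imread('pics/scene0.png')[:,:,::-1].astype(int); print('flap diff',np.abs(a[105:165,195:240]-k['img'][105:165,195:240]).mean())
E
```

```text
[ 0.39478422  0.13158553 -0.21914425] [0.48679354 0.34318778 0.23799847]
tab rows 133 173 cols 316 332 n 620
140 [317 331];150 [317 332];160 [317 331];170 [317 331];180 None;190 None;200 None;210 None;220 None;
0 tip [317.3 131.4] [333.2 131.4] edge [333.  171.9] [207.2 173.2] [443.1 173.2]
0.05 tip [317.1 132.3] [333.4 132.3] edge [333.1 173.4] [205.3 174.6] [445.  174.6]
0.1 tip [316.9 133.7] [333.7 133.7] edge [333.3 175.1] [203.4 176.3] [446.9 176.4]
0.15 tip [316.7 135.6] [333.9 135.6] edge [333.4 177.2] [201.4 178.4] [448.9 178.4]
0.2 tip [316.5 138.1] [334.1 138.1] edge [333.6 179.7] [199.4 180.7] [450.9 180.8]
0.3 tip [316.  144.7] [334.7 144.7] edge [333.9 185.8] [195.5 186.5] [454.9 186.5]
scene 9.288006535947712 [array([nan, nan])] [array([nan, nan])]
side 14.207745098039215 [array([29.08, 27.76])] [array([nan, nan])]
flap diff 2.5907407407407406<stdin>:5: RuntimeWarning: Mean of empty slice.
  ret = um.true_divide(
```

Cover is shut: it met a hard stop, and the tab is back at its starting level. The flap looks as it did at the start, and the arm is clear of everything.

```bash
python3 -c "
from bench import r
print(r.close_job())"
```

```text
the job is handed in; nothing more can be done
None
```

The job is handed in at about 44 s, but the hand-in returned no verdict. By force readings and camera views, the white, blue and green keys went fully down in that order, and both red-banded packs (I saw no third) are in the cabinet with the flap shut. The cover closed onto its stop, and nothing touched the red key, the green-banded pack, the spray can or the screwdriver.

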